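# Feel out the clamp shoes, load the plate and work the release-agent cap

## Robot

A 6-joint arm with a two-finger parallel gripper is mounted at the origin on a cart in front of the work surface, level with it; the furniture and walls round the work are solid. World frame = base frame: x ahead of the robot, y to its left, z up, the work surface at z = 0. Lengths are in m, angles in degrees, forces in N, time in s.
With the tool pointing down it reaches from about 0.35 to 0.875 m from the base axis. Payload 4.2 kg.
Tool frame: the origin (TCP) lies on the centre line of the jaws, within the pads' length; the fingertips stand 25 mm ahead of it and the grasp point (between the pads) lies 6 mm ahead of it; z points along the fingers, y is the line along which they close (so a half turn about z gives the same grasp; the last joint's range is limited). The gripper opens to 87 mm and grips with 3 to 60 N. Pads are 19 mm wide; open, the fingers measure 117 mm over their backs; the gripper's body (75 mm by 190 mm) begins 51 mm behind the grasp point.
Start: joints at [-56.23, 22.042, 0.453, 0, -68.411, -14.817], TCP at [0.203, -0.591, 0.248] pointing down, gripper open.
Joint ranges: [-179.83, 179.83], [-69.29, 118.12], [-61.27, 80.66], [-181.25, 117.63], [-171.15, -9.14], [-177.46, 177.46]. Speed limits (degrees/s): [159.86, 159.86, 180, 180, 180, 180].

## Interface

Orientations are given as a 3x3 rotation matrix whose columns are the frame's x, y, z axes.
In Python, from station import r gives the robot as it stands.
- The arm moves only by the tool move_arm, never from a script. Its argument "series" is a list of rows, each an object with "grip": the opening, from 0 (shut) to 1 (fully open); "xyz": the shift along the tool's x, y, z in mm, a list of three; "angular": the turn, a rotation vector about the tool's x, y, z in rad, a list of three. A call has 1 to 10 rows; each row is the pose to reach, as a shift and turn from the pose commanded when the call began, along the tool's axes at that moment; what a row does not reach only later rows make up. A row lasts 1/10 s, in which the tool goes at most 50 mm and 8.59 degrees, less where a joint would pass 70% of its speed; a pose out of reach is approached as far as the arm can. A call with a gripper value outside its range is refused whole. The fingers move at their own pace and stop on an object; the grip force is fixed at half the most. Time passes only in rows, so rows that repeat a pose let the fingers close. It gives the time, the measured TCP pose, the force, the opening and the grip force at its end, in the units of the state.
- r.sense(): the state, without advancing time (a new reading comes with each control period).
- r.capture(name): name is "side" or "top"; returns a dict with "img" (400x640x3 uint8, red, green, blue), "camera_matrix" (3x3 intrinsics, pixels), "rvec" (rotation vector, rad) and "tvec" (3), from world to camera coordinates, as OpenCV has them. Camera axes: x right, y down, z forward; pixel columns grow to the right and rows downward; lengths in m; the calibration is good to about 2 mm. A picture is of the moment at which its call begins. There is no depth.
- r.finish_job(): hands the job in; it is judged then, once.
The state is a dict: "time_s": time; "joints": joint angles; "joint_velocities": joint speeds; "effort": joint torques, N m; "tcp_pos": TCP position; "ee_rot": TCP orientation; "wrist_force": force on the tool from outside, world axes, zero at the start; "moment": the same for the moment, N m; "gripper_width": opening from 0.0 (shut) to 1.0 (fully open); "gripper_force": force on a finger pad.
Only numpy, scipy, OpenCV 4.12 (cv2) and the standard library are available. Lean on these libraries where they do the work, as an engineer would, in place of code of your own. Each camera call takes 0.05 s, during which the arm holds its last target. There are 200 camera calls.

## Task

Load every clamp shoe on the table onto the loading plate, one to a bay and in any bay, so that each lies flat on the plate over its pad; a shoe goes down only with the empty end of its hollow over the pad, which you cannot see, so feel how far it comes down and turn it end for end if it stops short. While all of them lie flat there, press the nozzle cap of the release-agent can fully down and let it come up again. Then set the treated shoes down flat on the black mat in front of the press, and leave the other things where they are.

Things in the scene. Friction and masses are not known exactly. Their poses are not given: they have to be found in the camera images.
- shoe_1: hollow dark steel clamp shoe, 120 long (its x) x 42 wide (y) x 40 high (z), 0.28 to 0.44 kg, origin at the centre of its underside. Open below: walls 4 thick, top 10; 52 of the hollow's 112 mm length, at one end, is filled down to 5 above the lower edge, the other 60 is empty. Which end (+x or -x) is filled differs from shoe to shoe and its axes do not tell it. May be absent
- shoe_2: a second shoe of the same shape and size as shoe_1, origin and axes likewise; from outside both of its ends look alike (a plug on top at each end); which end is filled is found only by touch. May be absent
- shoe_3: a third shoe, as shoe_1 and shoe_2. May be absent
- shoe_4: a fourth shoe, as shoe_1 and shoe_2. May be absent
- shoe_5: a fifth shoe, as shoe_1 and shoe_2. May be absent
- loading_plate: fixed aluminium plate 136 (its x) x 332 (y) x 12 thick, origin at the centre of its underside. On its top face are four bays side by side along y, 80 apart. In the far (+x) half of each bay stands a fixed steel pad, 32 (x) x 22 (y), its centre 26 to +x of the bay's centre, rising 17 above the top face
- bay_1 (a point): centre of bay 1 on the plate's top face, axes as the plate's. A shoe lying along x, centred here with its empty end over the pad, comes down flat on the plate, its origin at this point (play about 6 either way in y, 14 in x). With its filled end over the pad it meets the pad 12 mm too high, and lies tilted if let go
- bay_2 (a point): centre of bay 2 on the plate's top face, all else as bay_1. The press with its platen (166 to 200 above the table) stands to the right of bay_1, behind the right-hand part of the table: carry things round in front of it
- bay_3 (a point): centre of bay 3 on the plate's top face, all else as bay_1. The press with its platen (166 to 200 above the table) stands to the right of bay_1, behind the right-hand part of the table: carry things round in front of it
- bay_4 (a point): centre of bay 4 on the plate's top face, all else as bay_1. The press with its platen (166 to 200 above the table) stands to the right of bay_1, behind the right-hand part of the table: carry things round in front of it
- spray_can: fixed release-agent can on an 80 x 80 foot, 55 in diameter, standing beside the plate's left end; origin at the centre of its underside; 152 high in all with its cap up
- cap_top (a point): centre of the top of the can's round white sprung nozzle cap (34 in diameter), 152 above the table when up; moves down with the cap
- nozzle_cap (a joint): travel of the nozzle cap in m: 0 up, 0.008 fully down; its spring takes 3 N at first and 8 N fully down, and lifts it again when let go
- mat (a point): centre of the flat black mat on the right-hand front part of the table, in front of the press: 240 deep (x) x 385 wide (y), its top at z = 0, axes as the world's. The front 140 mm of it are free of other things apart from the shoes; a few small bystanders lie along its back
- mould_insert_1: bystander: steel mould insert 34 x 62 x 18, loose; origin at the centre of its underside
- brass_drift: bystander: brass hexagon bar 15 x 126 (its y) x 13, loose; origin at the centre of its underside

How it is judged (in metres and radians):
On the way, in this order (a step that is already met when the one before it is completed fails the run):
1. every shoe present lies flat in a bay of the plate ((horizontal distance between shoe_1 and bay_1 below 0.02 m or horizontal distance between shoe_1 and bay_2 below 0.02 m or horizontal distance between shoe_1 and bay_3 below 0.02 m or horizontal distance between shoe_1 and bay_4 below 0.02 m) and z of each of shoe_1, shoe_2, shoe_3, shoe_4, shoe_5 in the frame of loading_plate below 0.0155 m and angle between each of shoe_1, shoe_2, shoe_3, shoe_4, shoe_5's own z axis and vertical below 0.06 rad and (horizontal distance between shoe_2 and bay_1 below 0.02 m or horizontal distance between shoe_2 and bay_2 below 0.02 m or horizontal distance between shoe_2 and bay_3 below 0.02 m or horizontal distance between shoe_2 and bay_4 below 0.02 m) and (horizontal distance between shoe_3 and bay_1 below 0.02 m or horizontal distance between shoe_3 and bay_2 below 0.02 m or horizontal distance between shoe_3 and bay_3 below 0.02 m or horizontal distance between shoe_3 and bay_4 below 0.02 m) and (horizontal distance between shoe_4 and bay_1 below 0.02 m or horizontal distance between shoe_4 and bay_2 below 0.02 m or horizontal distance between shoe_4 and bay_3 below 0.02 m or horizontal distance between shoe_4 and bay_4 below 0.02 m) and (horizontal distance between shoe_5 and bay_1 below 0.02 m or horizontal distance between shoe_5 and bay_2 below 0.02 m or horizontal distance between shoe_5 and bay_3 below 0.02 m or horizontal distance between shoe_5 and bay_4 below 0.02 m)), for 0.3 s.
2. the nozzle cap is pressed down while the shoes lie flat in their bays (all of step 1 and value of joint nozzle_cap above 0.006 m), for 0.1 s.
3. the nozzle cap has come up again (value of joint nozzle_cap below 0.002 m), for 0.2 s.
At the end, for the whole second after the job is handed in: every shoe present stands at rest on the black mat: its centre over the mat (within 120 mm in x and 190 mm in y of the mat's centre), its underside within 8 mm of the mat, tilted less than 0.06 rad; the nozzle cap is up (less than 2 mm down) (x of shoe_1 in the frame of mat between -0.12 and 0.12 m and y of shoe_1 in the frame of mat between -0.19 and 0.19 m and z of each of shoe_1, shoe_2, shoe_3, shoe_4, shoe_5 in the frame of mat below 0.008 m and angle between each of shoe_1, shoe_2, shoe_3, shoe_4, shoe_5's own z axis and vertical below 0.06 rad and linear speed of each of shoe_1, shoe_2, shoe_3, shoe_4, shoe_5 below 0.03 m/s and x of shoe_2 in the frame of mat between -0.12 and 0.12 m and y of shoe_2 in the frame of mat between -0.19 and 0.19 m and x of shoe_3 in the frame of mat between -0.12 and 0.12 m and y of shoe_3 in the frame of mat between -0.19 and 0.19 m and x of shoe_4 in the frame of mat between -0.12 and 0.12 m and y of shoe_4 in the frame of mat between -0.19 and 0.19 m and x of shoe_5 in the frame of mat between -0.12 and 0.12 m and y of shoe_5 in the frame of mat between -0.19 and 0.19 m and value of joint nozzle_cap below 0.002 m); the robot touches nothing.
It fails at once if a bystander (mould insert or brass drift) is shoved more than 60 mm (distance of any of mould_insert_1, brass_drift from where it was at the start of the episode above 0.06 m).
Of shoe_1, shoe_2, shoe_3, shoe_4, shoe_5 only 3 to 4 are there at a start; the rules pass over those that are not, and their reading is None.
At some moment in a run one of shoe_1, shoe_2, shoe_3, shoe_4, shoe_5 may be knocked a few centimetres aside while the robot is not near it.
Once in a run the grip may slacken for a moment while it holds something.
It also fails if it takes over 210 s, if anything falls off the work surface, if the arm or the gripper's body presses on something with over 40 N, if the wrist force passes 120 N, or if a joint passes its speed limit or range.

## Working session

There is one attempt and no reset: what is moved stays moved. The work goes in short steps, Python scripts to look and compute and a tool call to move; the robot and the scene stay as the last step left them, time stands still between calls to the robot, and variables do not carry over. Pictures are saved under pics/ and viewed, at most 14 in all, crops included, and the job is handed in when it is done.

Besides the shell and the picture viewer there is one more tool, called after "Call:" as name(argument=value, ...) on one line, values as JSON. move_arm: Moves the arm, as the interface text tells. Its arguments: {"type":"object","properties":{"series":{"type":"array"}},"required":["series"]}

```bash
mkdir -p pics; ls; python3 - <<'E'
from station import r
import cv2,numpy as np
s=r.sense();print(s['time_s'],s['tcp_pos'],s['ee_rot'],s['gripper_width'])
for n in('top','side'):
    c=r.capture(n);cv2.imwrite(f'pics/{n}0.png',c['img'][:,:,::-1]);print(n,np.round(c['camera_matrix'],1).tolist(),c['rvec'],c['tvec'])
    R=cv2.Rodrigues(np.array(c['rvec']))[0];print((-R.T@np.array(c['tvec']).reshape(3)))
E
```

```text
pics
0.0 [ 0.20284515 -0.59056959  0.24644512] [[-9.45850830e-01 -3.24600623e-01 -8.02143752e-04]
 [-3.24601605e-01  9.45848525e-01  2.08930766e-03]
 [ 8.05159163e-05  2.23655053e-03 -9.99997496e-01]] 0.9979588984416944
top [[406.0, 0.0, 323.0], [0.0, 406.0, 198.6], [0.0, 0.0, 1.0]] [ 2.07842364 -2.13896936  0.22929173] [0.03028367 0.59000512 1.09137095]
[0.34459766 0.01904227 1.19205853]
side [[408.6, 0.0, 317.2], [0.0, 408.6, 205.3], [0.0, 0.0, 1.0]] [ 0.22925875 -2.76815173  1.34006725] [0.57279889 0.14378838 1.12107982]
[0.45080347 0.87172824 0.80153586]
```

View pics/top0.png

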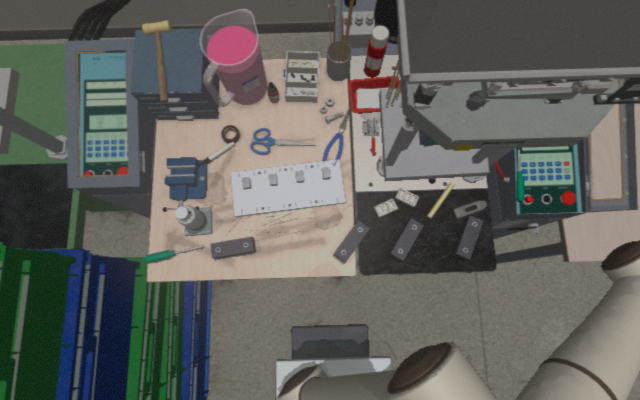

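View pics/side0.png

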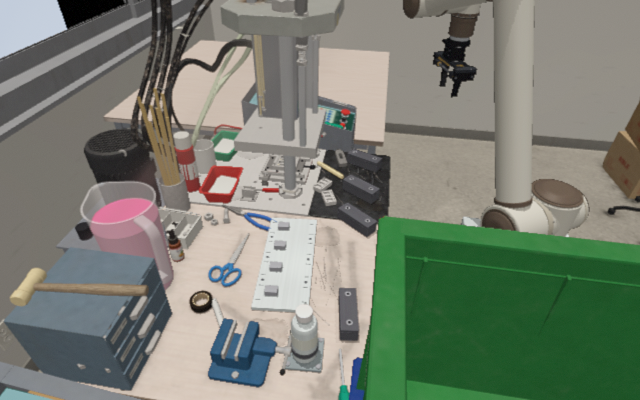

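The top view shows four shoes, centred near px (233,247), (351,242), (407,240) and (469,238). The plate is around (288,187), the can cap at (183,213), the insert at (470,209) and the drift at (440,200). The side view agrees.

```bash
cat > h.py <<'E'
import cv2,numpy as np
from station import r
def ray(c,px,z):
    R=cv2.Rodrigues(np.array(c['rvec'],float))[0];t=np.array(c['tvec'],float).reshape(3)
    o=-R.T@t
    d=np.array([R.T@np.linalg.inv(c['camera_matrix'])@[u,v,1] for u,v in np.atleast_2d(px)])
    return (o+d*((z-o[2])/d[:,2])[:,None])[:,:2]
def rectify(c,z,x0,x1,y0,y1,s=1000):
    "ortho picture of the plane at height z, s px per m: column=(y1-y)*s, row=(x1-x)*s"
    R=cv2.Rodrigues(np.array(c['rvec'],float))[0];t=np.array(c['tvec'],float).reshape(3)
    P=c['camera_matrix']@np.column_stack([R[:,0],R[:,1],R[:,2]*z+t])
    A=np.array([[0,-1/s,x1],[-1/s,0,y1],[0,0,1]])
    return cv2.warpPerspective(c['img'],P@A,(int((y1-y0)*s),int((x1-x0)*s)),flags=cv2.WARP_INVERSE_MAP|cv2.INTER_CUBIC)
E
python3 - <<'E'
from h import *
c=r.capture('top')
im=rectify(c,0.04,0.25,0.62,-0.44,0.46,900);cv2.imwrite('pics/rect4.png',im[:,:,::-1])
print(im.shape)
for p in [(233,240),(351,235),(407,232),(469,230),(380,260),(300,195),(240,205),(247,184),(183,213)]:print(p,c['img'][p[1],p[0]])
E
```

```text
(333, 810, 3)
(233, 240) [105 101  99]
(351, 235) [90 88 91]
(407, 232) [84 84 90]
(469, 230) [72 74 77]
(380, 260) [52 48 43]
(300, 195) [187 188 193]
(240, 205) [186 186 191]
(247, 184) [155 153 157]
(183, 213) [181 182 187]
```

View pics/rect4.png

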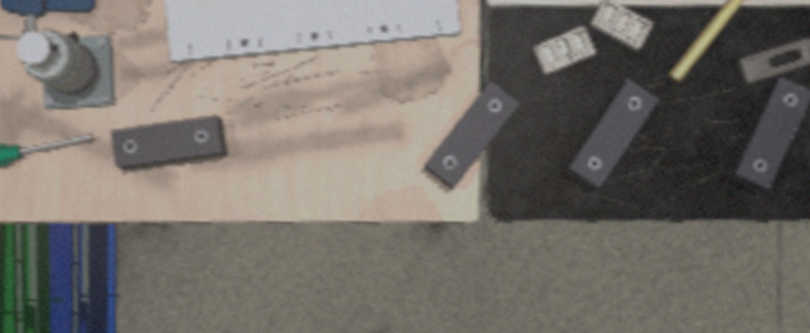

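The rectified picture shows the ring pairs of the four shoes at (130,147)/(202,136), (495,105)/(450,162), (635,103)/(595,163) and (790,100)/(760,165). Next I refine these and measure the plate, cap and mat.

```bash
python3 - <<'E'
from h import *
c=r.capture('top')
im=rectify(c,0.04,0.25,0.62,-0.44,0.46,900);g=im.astype(float).mean(2)
for n,ps in dict(A=[(130,147),(202,136)],B=[(495,105),(450,162)],C=[(635,103),(595,163)],D=[(790,100),(760,165)]).items():
    q=[]
    for u,v in ps:
        w=g[v-11:v+12,u-11:u+12];m=np.clip(w-np.median(w)-8,0,None);yy,xx=np.mgrid[-11:12,-11:12];m[xx**2+yy**2>100]=0
        q.append([u+(m*xx).sum()/m.sum(),v+(m*yy).sum()/m.sum()])
    q=np.array(q);P=np.c_[0.62-q[:,1]/900,0.46-q[:,0]/900];d=P[0]-P[1]
    print(n,P.mean(0).round(4),'len',np.linalg.norm(d).round(4),'axis deg',(np.degrees(np.arctan2(d[1],d[0]))%180).round(1))
p=rectify(c,0.012,0.45,0.80,-0.1,0.36,1000);gg=p.astype(int)
m=((gg.min(2)>165)&(gg[:,:,2]>=gg[:,:,0])).astype(np.uint8);m=cv2.morphologyEx(m,cv2.MORPH_CLOSE,np.ones((25,25)));m=cv2.morphologyEx(m,cv2.MORPH_OPEN,np.ones((15,15)))
k=max(cv2.findContours(m,0,2)[0],key=cv2.contourArea);R=cv2.minAreaRect(k);print('plate',R,'xy',0.8-R[0][1]/1000,0.36-R[0][0]/1000)
p2=rectify(c,0.029,0.45,0.80,-0.1,0.36,1000);cv2.imwrite('pics/plate.png',np.vstack([p2,cv2.drawContours(p.copy(),[cv2.boxPoints(R).astype(int)],0,(255,0,0),1)])[:,:,::-1][:,:])
# mat
print('mat corners z0',ray(c,[(358,190),(358,273),(496,271),(486,190)],0))
print('cap z.152',ray(c,[(183,213)],0.152),'insert',ray(c,[(470,209)],.018),'drift',ray(c,[(430,215),(451,184)],.013))
s=r.capture('side');cv2.imwrite('pics/cap.png',cv2.resize(np.hstack([c['img'][190:250,150:230],s['img'][290:390,270:350][:60]]),None,fx=4,fy=4)[:,:,::-1])
E
```

```text
A [0.4626 0.2762] len 0.0798 axis deg 98.9
B [ 0.4722 -0.0641] len 0.0801 axis deg 140.0
C [ 0.4725 -0.2227] len 0.0804 axis deg 146.1
D [ 0.4734 -0.401 ] len 0.0812 axis deg 155.2
plate ((241.31141662597656, 159.1620330810547), (133.68020629882812, 329.1086730957031), 84.32258605957031) xy 0.6408379669189453 0.11868858337402344
mat corners z0 [[ 0.62802746 -0.09345961]
 [ 0.38163703 -0.08187919]
 [ 0.37590437 -0.48097686]
 [ 0.6168791  -0.47956008]]
cap z.152 [[0.54352662 0.37910004]] insert [[ 0.55680605 -0.41843786]] drift [[ 0.54315985 -0.3006663 ]
 [ 0.63535889 -0.3714973 ]]
```

View pics/plate.png

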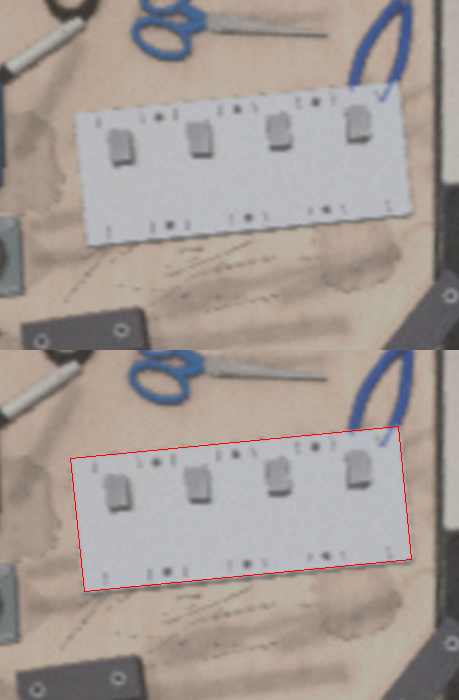

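View pics/cap.png

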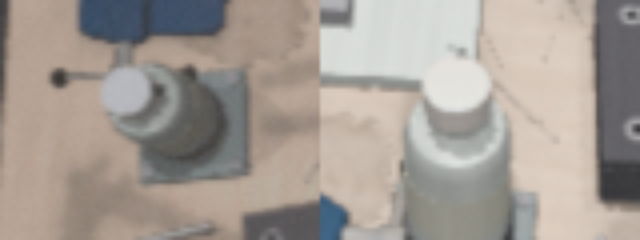

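The plate is centred at about (0.641, 0.119) and turned +5.7°. Its pads agree with the bays I computed. The cap top is at top px (181.8,212.5) and side px (304.5,311).

```bash
cat >> h.py <<'E'
T=np.radians(5.7);C=np.array([.6408,.1187])
BAY={k:C+(-.12+.08*(k-1))*np.array([-np.sin(T),np.cos(T)]) for k in (1,2,3,4)}
def plan(*tg):
    "tg: (x,y,z,yaw of tool x deg); prints tool shift mm and turn about tool z rad from the pose now"
    s=r.sense();p=np.array(s['tcp_pos']);R=np.array(s['ee_rot']);y0=np.degrees(np.arctan2(R[1,0],R[0,0]))
    print('t',round(s['time_s'],1),'tcp',p.round(4),'yaw',y0.round(1),'q6',round(s['joints'][5],1),'F',np.round(s['wrist_force'],1),'w',round(s['gripper_width']*87,1))
    for t in tg:
        v=np.array(t[:3])-p;d=(t[3]-y0+180)%360-180
        print(t,'->',(R.T@v*1000).round(1),'turn',round(-np.radians(d),3),'rows',int(max(np.ceil(np.linalg.norm(v)/.05),np.ceil(abs(d)/8.59))))
E
python3 - <<'E'
from h import *
plan((.4734,-.401,.12,155.2),(.4734,-.401,.034,155.2))
print(BAY)
c=r.capture('top');s=r.capture('side')
print('platen',ray(c,[(380,178),(385,95)],.2).round(3),ray(c,[(380,178)],.166).round(3))
print('cap',ray(c,[(181.75,212.5)],.152),ray(s,[(304.5,311)],.152),'foot',ray(c,[(198.5,221.5)],.0))
E
```

```text
t 0.2 tcp [ 0.2029 -0.5909  0.247 ] yaw -161.1 q6 -14.8 F [ 0.4 -0.5 -0.6] w 87.4
(0.4734, -0.401, 0.12, 155.2) -> [-317.5   91.7  127.1] turn 0.764 rows 8
(0.4734, -0.401, 0.034, 155.2) -> [-317.5   91.6  213.1] turn 0.764 rows 8
{1: array([ 0.65271837, -0.00070667]), 2: array([0.64477279, 0.07889778]), 3: array([0.63682721, 0.15850222]), 4: array([0.62888163, 0.23810667])}
platen [[ 0.61  -0.132]
 [ 0.837 -0.158]] [[ 0.619 -0.137]]
cap [[0.54494496 0.38241427]] [[0.54446786 0.38937525]] foot [[0.54558888 0.38453428]]
```

Call:
move_arm(series=[{"grip": 1, "xyz": [-318, 92, 120], "angular": [0, 0, 0.764]}, {"grip": 1, "xyz": [-318, 92, 120], "angular": [0, 0, 0.764]}, {"grip": 1, "xyz": [-318, 92, 120], "angular": [0, 0, 0.764]}, {"grip": 1, "xyz": [-318, 92, 120], "angular": [0, 0, 0.764]}, {"grip": 1, "xyz": [-318, 92, 120], "angular": [0, 0, 0.764]}, {"grip": 1, "xyz": [-318, 92, 120], "angular": [0, 0, 0.764]}, {"grip": 1, "xyz": [-318, 92, 120], "angular": [0, 0, 0.764]}, {"grip": 1, "xyz": [-318, 92, 120], "angular": [0, 0, 0.764]}, {"grip": 1, "xyz": [-318, 92, 120], "angular": [0, 0, 0.764]}, {"grip": 1, "xyz": [-318, 92, 120], "angular": [0, 0, 0.764]}])

```text
time_s: 1.35
tcp_pos: [0.4735, -0.4013, 0.1279]
ee_rot: [[-0.908, 0.42, -0.0], [0.42, 0.908, -0.0], [-0.0, -0.0, -1.0]]
wrist_force: [-0.7, -0.2, 0.7]
gripper_width: 0.997
gripper_force: 0.0
```

```bash
python3 - <<'E'
from h import *
plan((.4734,-.401,.034,155.2))
E
```

```text
t 1.4 tcp [ 0.4735 -0.4013  0.1279] yaw 155.2 q6 -89.5 F [-0.7 -0.2  0.7] w 86.7
(0.4734, -0.401, 0.034, 155.2) -> [ 0.2  0.3 93.9] turn -0.0 rows 2
```

Call:
move_arm(series=[{"grip": 1, "xyz": [0, 0, 50], "angular": [0, 0, 0]}, {"grip": 1, "xyz": [0, 0, 94], "angular": [0, 0, 0]}, {"grip": 1, "xyz": [0, 0, 94], "angular": [0, 0, 0]}, {"grip": 0.3, "xyz": [0, 0, 94], "angular": [0, 0, 0]}, {"grip": 0.3, "xyz": [0, 0, 94], "angular": [0, 0, 0]}, {"grip": 0.3, "xyz": [0, 0, 94], "angular": [0, 0, 0]}, {"grip": 0.3, "xyz": [0, 0, 94], "angular": [0, 0, 0]}, {"grip": 0.3, "xyz": [0, 0, 94], "angular": [0, 0, 0]}, {"grip": 0.3, "xyz": [0, 0, 94], "angular": [0, 0, 0]}, {"grip": 0.3, "xyz": [0, 0, 90], "angular": [0, 0, 0]}])

```text
time_s: 2.35
tcp_pos: [0.4734, -0.4003, 0.0371]
ee_rot: [[-0.908, 0.42, -0.001], [0.42, 0.908, 0.001], [0.002, 0.0, -1.0]]
wrist_force: [0.8, 0.8, -2.6]
gripper_width: 0.482
gripper_force: 30.0
```

```bash
python3 - <<'E'
from h import *
b=BAY[1]
plan((.4734,-.401,.11,155.2),(.47,-.10,.11,185.7),(*b,.11,185.7),(*b,.07,185.7))
E
```

```text
t 2.4 tcp [ 0.4734 -0.4003  0.0371] yaw 155.2 q6 -89.5 F [ 0.8  0.8 -2.6] w 42.0
(0.4734, -0.401, 0.11, 155.2) -> [ -0.1  -0.6 -72.9] turn -0.001 rows 2
(0.47, -0.1, 0.11, 185.7) -> [129.3 271.1 -72.6] turn -0.533 rows 7
(np.float64(0.6527183699692367), np.float64(-0.0007066683953471514), 0.11, 185.7) -> [  5.2 438.  -72.8] turn -0.533 rows 9
(np.float64(0.6527183699692367), np.float64(-0.0007066683953471514), 0.07, 185.7) -> [  5.1 438.  -32.8] turn -0.533 rows 9
```

Call:
move_arm(series=[{"grip": 0.3, "xyz": [0, 0, -40], "angular": [0, 0, 0]}, {"grip": 0.3, "xyz": [0, 0, -73], "angular": [0, 0, 0]}, {"grip": 0.3, "xyz": [129, 271, -73], "angular": [0, 0, -0.533]}, {"grip": 0.3, "xyz": [129, 271, -73], "angular": [0, 0, -0.533]}, {"grip": 0.3, "xyz": [129, 271, -73], "angular": [0, 0, -0.533]}, {"grip": 0.3, "xyz": [129, 271, -73], "angular": [0, 0, -0.533]}, {"grip": 0.3, "xyz": [129, 271, -73], "angular": [0, 0, -0.533]}, {"grip": 0.3, "xyz": [129, 271, -73], "angular": [0, 0, -0.533]}, {"grip": 0.3, "xyz": [129, 271, -73], "angular": [0, 0, -0.533]}, {"grip": 0.3, "xyz": [129, 271, -73], "angular": [0, 0, -0.533]}])

```text
time_s: 3.35
tcp_pos: [0.4702, -0.0993, 0.1104]
ee_rot: [[-0.995, -0.103, -0.001], [-0.103, 0.995, 0.0], [0.001, 0.0, -1.0]]
wrist_force: [-0.3, -0.8, -2.9]
gripper_width: 0.481
gripper_force: 30.0
```

```bash
python3 - <<'E'
from h import *
b=BAY[1].round(4)
plan((*b,.08,185.7),(*b,.062,185.7),(*b,.046,185.7))
E
```

```text
t 3.4 tcp [ 0.4702 -0.0993  0.1104] yaw -174.1 q6 -91.6 F [-0.3 -0.8 -2.9] w 41.8
(np.float64(0.6527), np.float64(-0.0007), 0.08, 185.7) -> [-191.7   79.3   30.3] turn 0.004 rows 5
(np.float64(0.6527), np.float64(-0.0007), 0.062, 185.7) -> [-191.7   79.3   48.3] turn 0.004 rows 5
(np.float64(0.6527), np.float64(-0.0007), 0.046, 185.7) -> [-191.7   79.3   64.3] turn 0.004 rows 5
```

Call:
move_arm(series=[{"grip": 0.3, "xyz": [-192, 79, 25], "angular": [0, 0, 0.004]}, {"grip": 0.3, "xyz": [-192, 79, 25], "angular": [0, 0, 0.004]}, {"grip": 0.3, "xyz": [-192, 79, 25], "angular": [0, 0, 0.004]}, {"grip": 0.3, "xyz": [-192, 79, 25], "angular": [0, 0, 0.004]}, {"grip": 0.3, "xyz": [-192, 79, 30], "angular": [0, 0, 0.004]}, {"grip": 0.3, "xyz": [-192, 79, 30], "angular": [0, 0, 0.004]}, {"grip": 0.3, "xyz": [-192, 79, 45], "angular": [0, 0, 0.004]}, {"grip": 0.3, "xyz": [-192, 79, 51], "angular": [0, 0, 0.004]}, {"grip": 0.3, "xyz": [-192, 79, 54], "angular": [0, 0, 0.004]}, {"grip": 0.3, "xyz": [-192, 79, 54], "angular": [0, 0, 0.004]}])

```text
time_s: 4.35
tcp_pos: [0.6515, -0.0045, 0.058]
ee_rot: [[-0.995, -0.095, -0.004], [-0.095, 0.995, -0.001], [0.004, -0.001, -1.0]]
wrist_force: [-5.0, -0.2, 5.9]
gripper_width: 0.48
gripper_force: 30.0
```

```bash
python3 - <<'E'
from h import *
b=BAY[1].round(4)
plan((*b,.07,185.7)); s=r.sense();print(s['moment'],s['joint_velocities'])
c=r.capture('top');im=c['img'][120:260,250:450];cv2.imwrite('pics/b1.png',cv2.resize(im,None,fx=4,fy=4)[:,:,::-1])
plan((*b,.07,185.7))
E
```

```text
t 4.3 tcp [ 0.6515 -0.0045  0.058 ] yaw -174.5 q6 -98.4 F [-5.  -0.2  5.9] w 41.8
(np.float64(0.6527), np.float64(-0.0007), 0.07, 185.7) -> [ -1.5   3.6 -12. ] turn -0.004 rows 1
[-0.11666074  1.46430523  0.07036562] [-0.02419156 -0.07453253 -0.11892403 -0.01092038  0.36898633 -0.05477944]
t 4.4 tcp [ 0.6515 -0.0045  0.058 ] yaw -174.6 q6 -98.4 F [-5.3 -0.4  5.9] w 41.6
(np.float64(0.6527), np.float64(-0.0007), 0.07, 185.7) -> [ -1.5   3.7 -12. ] turn -0.004 rows 1
```

View pics/b1.png

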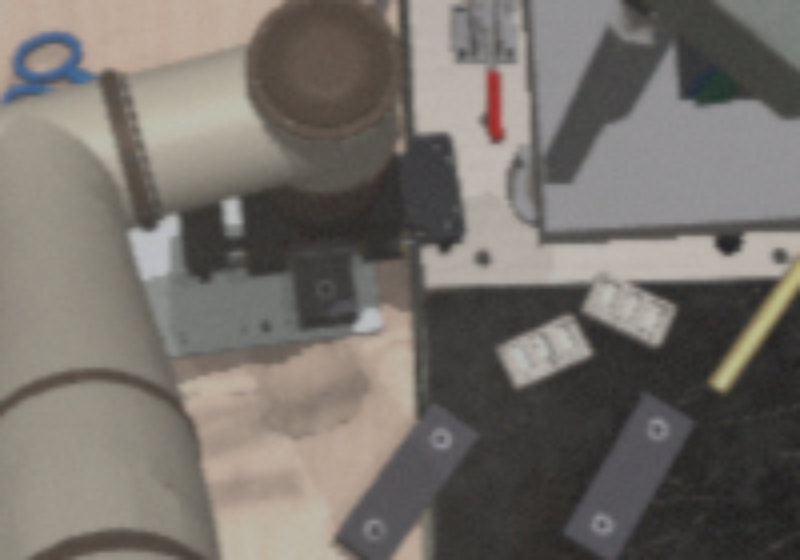

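The shoe seems blocked at z 0.058, with +6 N upward. There is also a 4 mm offset in y. I'll lift a little to see whether the offset clears.

Call:
move_arm(series=[{"grip": 0.3, "xyz": [0, 0, -14], "angular": [0, 0, 0]}, {"grip": 0.3, "xyz": [0, 0, -14], "angular": [0, 0, 0]}, {"grip": 0.3, "xyz": [0, 0, -14], "angular": [0, 0, 0]}])

```text
time_s: 4.7
tcp_pos: [0.654, -0.0031, 0.0712]
ee_rot: [[-0.995, -0.095, 0.002], [-0.095, 0.995, 0.001], [-0.002, 0.0, -1.0]]
wrist_force: [-0.8, 0.7, -3.0]
gripper_width: 0.479
gripper_force: 30.0
```

```bash
python3 - <<'E'
from h import *
b=BAY[1].round(4)
plan((*b,.11,185.7),(*b,.11,5.7))
E
```

```text
t 4.7 tcp [ 0.654  -0.0031  0.0712] yaw -174.5 q6 -98.4 F [-0.8  0.7 -3. ] w 41.7
(np.float64(0.6527), np.float64(-0.0007), 0.11, 185.7) -> [  1.    2.5 -38.8] turn -0.004 rows 1
(np.float64(0.6527), np.float64(-0.0007), 0.11, 5.7) -> [  1.    2.5 -38.8] turn 3.137 rows 21
```

Call:
move_arm(series=[{"grip": 0.3, "xyz": [0, 12, -39], "angular": [0, 0, -0.14]}, {"grip": 0.3, "xyz": [0, 12, -39], "angular": [0, 0, -0.29]}, {"grip": 0.3, "xyz": [0, 12, -39], "angular": [0, 0, -0.44]}, {"grip": 0.3, "xyz": [0, 12, -39], "angular": [0, 0, -0.59]}, {"grip": 0.3, "xyz": [0, 12, -39], "angular": [0, 0, -0.74]}, {"grip": 0.3, "xyz": [0, 12, -39], "angular": [0, 0, -0.89]}, {"grip": 0.3, "xyz": [0, 12, -39], "angular": [0, 0, -1.04]}, {"grip": 0.3, "xyz": [0, 12, -39], "angular": [0, 0, -1.19]}, {"grip": 0.3, "xyz": [0, 12, -39], "angular": [0, 0, -1.34]}, {"grip": 0.3, "xyz": [0, 12, -39], "angular": [0, 0, -1.49]}])

```text
time_s: 5.7
tcp_pos: [0.6522, 0.0089, 0.1087]
ee_rot: [[0.021, -1.0, -0.001], [-1.0, -0.021, 0.0], [-0.0, 0.001, -1.0]]
wrist_force: [0.1, 0.5, -3.1]
gripper_width: 0.48
gripper_force: 30.0
```

Call:
move_arm(series=[{"grip": 0.3, "xyz": [0, 0, 0], "angular": [0, 0, -0.15]}, {"grip": 0.3, "xyz": [0, 0, 0], "angular": [0, 0, -0.3]}, {"grip": 0.3, "xyz": [0, 0, 0], "angular": [0, 0, -0.45]}, {"grip": 0.3, "xyz": [0, 0, 0], "angular": [0, 0, -0.6]}, {"grip": 0.3, "xyz": [0, 0, 0], "angular": [0, 0, -0.75]}, {"grip": 0.3, "xyz": [0, 0, 0], "angular": [0, 0, -0.9]}, {"grip": 0.3, "xyz": [0, 0, 0], "angular": [0, 0, -1.05]}, {"grip": 0.3, "xyz": [0, 0, 0], "angular": [0, 0, -1.2]}, {"grip": 0.3, "xyz": [0, 0, 0], "angular": [0, 0, -1.35]}, {"grip": 0.3, "xyz": [0, 0, 0], "angular": [0, 0, -1.5]}])

```text
time_s: 6.7
tcp_pos: [0.6522, 0.009, 0.1087]
ee_rot: [[0.999, -0.05, -0.001], [-0.05, -0.999, 0.0], [-0.001, 0.0, -1.0]]
wrist_force: [-0.3, 0.2, -2.8]
gripper_width: 0.481
gripper_force: 30.0
```

```bash
python3 - <<'E'
from h import *
b=BAY[1].round(4)
plan((*b,.07,5.7),(*b,.046,5.7))
E
```

```text
t 6.7 tcp [0.6522 0.009  0.1087] yaw -2.9 q6 72.2 F [-0.3  0.2 -2.8] w 41.8
(np.float64(0.6527), np.float64(-0.0007), 0.07, 5.7) -> [ 1.   9.6 38.7] turn -0.149 rows 1
(np.float64(0.6527), np.float64(-0.0007), 0.046, 5.7) -> [ 1.1  9.6 62.7] turn -0.149 rows 2
```

Call:
move_arm(series=[{"grip": 0.3, "xyz": [1, 9.6, 20], "angular": [0, 0, -0.149]}, {"grip": 0.3, "xyz": [1, 9.6, 39], "angular": [0, 0, -0.149]}, {"grip": 0.3, "xyz": [1, 9.6, 39], "angular": [0, 0, -0.149]}, {"grip": 0.3, "xyz": [1, 9.6, 47], "angular": [0, 0, -0.149]}, {"grip": 0.3, "xyz": [1, 9.6, 52], "angular": [0, 0, -0.149]}, {"grip": 0.3, "xyz": [1, 9.6, 55], "angular": [0, 0, -0.149]}, {"grip": 0.3, "xyz": [1, 9.6, 57], "angular": [0, 0, -0.149]}, {"grip": 0.3, "xyz": [1, 9.6, 57], "angular": [0, 0, -0.149]}])

```text
time_s: 7.5
tcp_pos: [0.6531, -0.0006, 0.0526]
ee_rot: [[0.996, 0.093, 0.0], [0.093, -0.996, 0.0], [0.0, -0.0, -1.0]]
wrist_force: [-0.4, -0.8, -3.2]
gripper_width: 0.475
gripper_force: 30.0
```

Call:
move_arm(series=[{"grip": 0.3, "xyz": [0, 0, 4], "angular": [0, 0, 0]}, {"grip": 0.3, "xyz": [0, 0, 7], "angular": [0, 0, 0]}, {"grip": 0.3, "xyz": [0, 0, 7.5], "angular": [0, 0, 0]}, {"grip": 0.7, "xyz": [0, 0, 7], "angular": [0, 0, 0]}, {"grip": 0.7, "xyz": [0, 0, 7], "angular": [0, 0, 0]}, {"grip": 0.7, "xyz": [0, 0, 7], "angular": [0, 0, 0]}, {"grip": 0.7, "xyz": [0, 0, -30], "angular": [0, 0, 0]}, {"grip": 0.7, "xyz": [0, 0, -70], "angular": [0, 0, 0]}, {"grip": 0.7, "xyz": [0, 0, -70], "angular": [0, 0, 0]}])

```text
time_s: 8.4
tcp_pos: [0.6572, -0.0003, 0.1292]
ee_rot: [[0.995, 0.095, 0.013], [0.095, -0.996, 0.001], [0.013, 0.0, -1.0]]
wrist_force: [0.8, -0.0, 1.1]
gripper_width: 0.7
gripper_force: 0.0
```

```bash
python3 - <<'E'
from h import *
plan((.4722,-.0641,.11,-40),(.4722,-.0641,.034,-40))
E
```

```text
t 8.4 tcp [ 6.572e-01 -3.000e-04  1.292e-01] yaw 5.4 q6 81.2 F [ 0.8 -0.   1.1] w 60.9
(0.4722, -0.0641, 0.11, -40) -> [-190.5   46.    16.7] turn 0.793 rows 6
(0.4722, -0.0641, 0.034, -40) -> [-191.4   46.    92.7] turn 0.793 rows 6
```

Call:
move_arm(series=[{"grip": 1, "xyz": [-186, 46, 19], "angular": [0, 0, 0.793]}, {"grip": 1, "xyz": [-186, 46, 19], "angular": [0, 0, 0.793]}, {"grip": 1, "xyz": [-186, 46, 19], "angular": [0, 0, 0.793]}, {"grip": 1, "xyz": [-186, 46, 19], "angular": [0, 0, 0.793]}, {"grip": 1, "xyz": [-186, 46, 19], "angular": [0, 0, 0.793]}, {"grip": 1, "xyz": [-186, 46, 19], "angular": [0, 0, 0.793]}, {"grip": 1, "xyz": [-186, 46, 19], "angular": [0, 0, 0.793]}, {"grip": 1, "xyz": [-186, 46, 19], "angular": [0, 0, 0.793]}])

```text
time_s: 9.2
tcp_pos: [0.4724, -0.0637, 0.1035]
ee_rot: [[0.766, -0.643, 0.0], [-0.643, -0.766, 0.0], [0.0, -0.0, -1.0]]
wrist_force: [0.4, 1.5, -0.8]
gripper_width: 1.001
gripper_force: 0.0
```

```bash
cat >> h.py <<'E'
def rings(spots,z=.04):
    "centroid of a ring near each approx world point; rectified at z"
    c=r.capture('top');im=rectify(c,z,0.25,0.80,-0.5,0.46,900).astype(float);g=im.mean(2);out=[]
    yy,xx=np.mgrid[-11:12,-11:12]
    for x,y in spots:
        u,v=int(round((.46-y)*900)),int(round((.80-x)*900))
        for _ in range(3):
            w=g[v-11:v+12,u-11:u+12];m=np.clip(w-np.median(w)-8,0,None);m[xx**2+yy**2>100]=0
            a,b=(m*xx).sum()/m.sum(),(m*yy).sum()/m.sum();U,V=u+a,v+b;u,v=int(round(U)),int(round(V))
        out.append([.80-V/900,.46-U/900])
    return np.array(out).round(4)
E
python3 - <<'E'
from h import *
plan((.4722,-.0641,.034,-40))
T0=np.radians(5.7);d=.04*np.array([np.cos(T0),np.sin(T0)])
q=rings([BAY[1]+d,BAY[1]-d],.052);print('bay1',q,q.mean(0),BAY[1],np.linalg.norm(q[0]-q[1]))
for n,x,y,a in (('A',.4626,.2762,98.9),('C',.4725,-.2227,146.1)):
    e=.04*np.array([np.cos(np.radians(a)),np.sin(np.radians(a))]);q=rings([(x+e[0],y+e[1]),(x-e[0],y-e[1])]);print(n,q,q.mean(0))
c=r.capture('top');cv2.imwrite('pics/s1.png',rectify(c,.052,.35,.8,-.5,.46,800)[:,:,::-1])
E
```

```text
t 9.2 tcp [ 0.4724 -0.0637  0.1035] yaw -40.0 q6 38.1 F [ 0.4  1.5 -0.8] w 87.1
(0.4722, -0.0641, 0.034, -40) -> [ 0.1  0.4 69.5] turn -0.001 rows 2
bay1 [[ 0.6948  0.0022]
 [ 0.6164 -0.0056]] [ 0.6556 -0.0017] [ 0.65271837 -0.00070667] 0.07878705477424577
A [[0.4566 0.3158]
 [0.4685 0.2367]] [0.46255 0.27625]
C [[ 0.4392 -0.2004]
 [ 0.506  -0.245 ]] [ 0.4726 -0.2227]
```

View pics/s1.png

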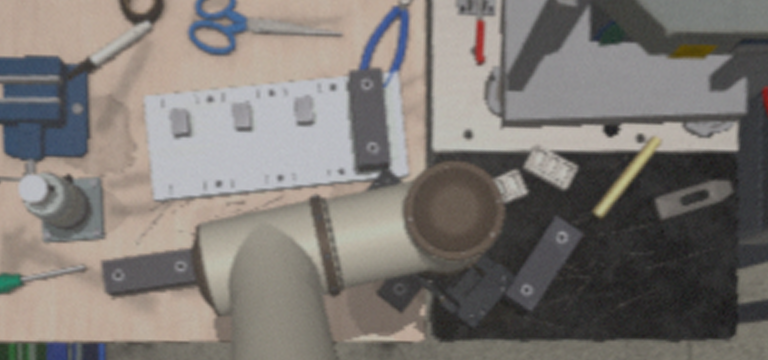

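The bay-1 shoe lies flat at about (0.655, −0.001). A and C have not moved. Next I grasp B.

Call:
move_arm(series=[{"grip": 1, "xyz": [0, 0, 40], "angular": [0, 0, 0]}, {"grip": 1, "xyz": [0, 0, 69.5], "angular": [0, 0, 0]}, {"grip": 1, "xyz": [0, 0, 69.5], "angular": [0, 0, 0]}, {"grip": 0.3, "xyz": [0, 0, 69.5], "angular": [0, 0, 0]}, {"grip": 0.3, "xyz": [0, 0, 69.5], "angular": [0, 0, 0]}, {"grip": 0.3, "xyz": [0, 0, 69.5], "angular": [0, 0, 0]}, {"grip": 0.3, "xyz": [0, 0, 69.5], "angular": [0, 0, 0]}, {"grip": 0.3, "xyz": [0, 0, 69.5], "angular": [0, 0, 0]}, {"grip": 0.3, "xyz": [0, 0, 30], "angular": [0, 0, 0]}, {"grip": 0.3, "xyz": [0, 0, -6], "angular": [0, 0, 0]}])

```text
time_s: 10.4
tcp_pos: [0.4716, -0.0639, 0.1102]
ee_rot: [[0.765, -0.644, -0.002], [-0.644, -0.765, -0.001], [-0.001, 0.002, -1.0]]
wrist_force: [1.5, -1.2, 1.0]
gripper_width: 0.446
gripper_force: 0.0
```

```bash
python3 - <<'E'
from h import *
b=BAY[2].round(4)
plan((*b,.11,5.7))
E
```

```text
t 10.4 tcp [ 0.4716 -0.0639  0.1102] yaw -40.1 q6 38.0 F [ 1.5 -1.2  1. ] w 38.8
(np.float64(0.6448), np.float64(0.0789), 0.11, 5.7) -> [  40.6 -220.7   -0.3] turn -0.799 rows 6
```

Call:
move_arm(series=[{"grip": 1, "xyz": [-150, -60, -60], "angular": [0, 0, 0]}, {"grip": 1, "xyz": [-150, -60, -60], "angular": [0, 0, 0]}, {"grip": 1, "xyz": [-150, -60, -60], "angular": [0, 0, 0]}, {"grip": 1, "xyz": [-150, -60, -60], "angular": [0, 0, 0]}])

```text
time_s: 10.8
tcp_pos: [0.3952, 0.0809, 0.1715]
ee_rot: [[0.767, -0.642, 0.003], [-0.642, -0.767, 0.002], [0.001, -0.004, -1.0]]
wrist_force: [0.5, 0.4, 0.4]
gripper_width: 0.725
gripper_force: 0.0
```

```bash
python3 - <<'E'
from h import *
plan()
c=r.capture('top');cv2.imwrite('pics/s2.png',rectify(c,.04,.35,.8,-.5,.46,800)[:,:,::-1])
E
```

```text
t 10.8 tcp [0.3952 0.0809 0.1715] yaw -39.9 q6 15.2 F [0.5 0.4 0.4] w 63.1
```

View pics/s2.png

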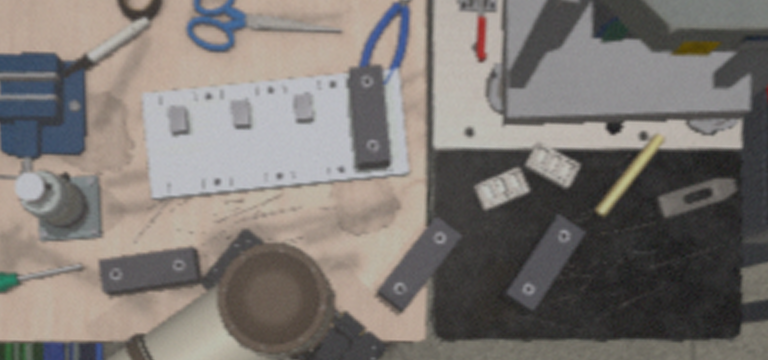

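B has not moved (rings at (440,237)/(400,289)). The fingers are slow, so the lift began before they had gripped. I'll retry with a smaller opening and more closing rows.

```bash
python3 - <<'E'
from h import *
q=rings([(.504,-.09),(.439,-.04)]);b=q.mean(0);print(q,b,np.linalg.norm(q[0]-q[1]))
d=q[0]-q[1];yaw=np.degrees(np.arctan2(d[1],d[0]));print(yaw)
plan((*b.round(4),.10,yaw),(*b.round(4),.034,yaw))
E
```

```text
[[ 0.5029 -0.0898]
 [ 0.4415 -0.0386]] [ 0.4722 -0.0642] 0.07994623193121739
-39.823923359258664
t 10.9 tcp [0.3958 0.0808 0.1714] yaw -39.8 q6 15.3 F [ 0.6 -0.2  0. ] w 71.2
(np.float64(0.4722), np.float64(-0.0642), 0.1, np.float64(-39.823923359258664)) -> [151.5  62.7  71.3] turn -0.0 rows 4
(np.float64(0.4722), np.float64(-0.0642), 0.034, np.float64(-39.823923359258664)) -> [151.4  63.  137.3] turn -0.0 rows 5
```

Call:
move_arm(series=[{"grip": 0.75, "xyz": [151, 62.5, 71], "angular": [0, 0, 0]}, {"grip": 0.75, "xyz": [151, 62.5, 71], "angular": [0, 0, 0]}, {"grip": 0.75, "xyz": [151, 62.5, 71], "angular": [0, 0, 0]}, {"grip": 0.75, "xyz": [151, 62.5, 71], "angular": [0, 0, 0]}, {"grip": 0.75, "xyz": [151, 62.5, 71], "angular": [0, 0, 0]}, {"grip": 0.75, "xyz": [151, 62.5, 110], "angular": [0, 0, 0]}, {"grip": 0.75, "xyz": [151, 62.5, 137], "angular": [0, 0, 0]}, {"grip": 0.75, "xyz": [151, 62.5, 137], "angular": [0, 0, 0]}, {"grip": 0.3, "xyz": [151, 62.5, 137], "angular": [0, 0, 0]}, {"grip": 0.3, "xyz": [151, 62.5, 137], "angular": [0, 0, 0]}])

```text
time_s: 11.9
tcp_pos: [0.4724, -0.0661, 0.034]
ee_rot: [[0.765, -0.644, 0.003], [-0.644, -0.765, 0.0], [0.002, -0.002, -1.0]]
wrist_force: [0.8, -0.3, 0.3]
gripper_width: 0.645
gripper_force: 0.0
```

Call:
move_arm(series=[{"grip": 0.3, "xyz": [0, 0, 0], "angular": [0, 0, 0]}, {"grip": 0.3, "xyz": [0, 0, 0], "angular": [0, 0, 0]}, {"grip": 0.3, "xyz": [0, 0, 0], "angular": [0, 0, 0]}, {"grip": 0.3, "xyz": [0, 0, 0], "angular": [0, 0, 0]}, {"grip": 0.3, "xyz": [0, 0, -40], "angular": [0, 0, 0]}, {"grip": 0.3, "xyz": [0, 0, -75], "angular": [0, 0, 0]}, {"grip": 0.3, "xyz": [0, 0, -75], "angular": [0, 0, 0]}])

```text
time_s: 12.6
tcp_pos: [0.4739, -0.066, 0.1115]
ee_rot: [[0.765, -0.643, 0.009], [-0.643, -0.765, 0.001], [0.006, -0.007, -1.0]]
wrist_force: [0.5, 0.7, -3.6]
gripper_width: 0.481
gripper_force: 29.9
```

```bash
python3 - <<'E'
from h import *
b=BAY[2].round(4)
plan((*b,.11,5.7),(*b,.08,5.7))
E
```

```text
t 12.6 tcp [ 0.4739 -0.066   0.1115] yaw -40.1 q6 38.3 F [ 0.5  0.7 -3.6] w 41.9
(np.float64(0.6448), np.float64(0.0789), 0.11, 5.7) -> [  37.6 -220.9    3.2] turn -0.799 rows 6
(np.float64(0.6448), np.float64(0.0789), 0.08, 5.7) -> [  37.4 -220.7   33.2] turn -0.799 rows 6
```

Call:
move_arm(series=[{"grip": 0.3, "xyz": [38, -221, 0], "angular": [0, 0, -0.8]}, {"grip": 0.3, "xyz": [38, -221, 0], "angular": [0, 0, -0.8]}, {"grip": 0.3, "xyz": [38, -221, 0], "angular": [0, 0, -0.8]}, {"grip": 0.3, "xyz": [38, -221, 0], "angular": [0, 0, -0.8]}, {"grip": 0.3, "xyz": [38, -221, 0], "angular": [0, 0, -0.8]}, {"grip": 0.3, "xyz": [38, -221, 0], "angular": [0, 0, -0.8]}, {"grip": 0.3, "xyz": [38, -221, 20], "angular": [0, 0, -0.8]}, {"grip": 0.3, "xyz": [38, -221, 40], "angular": [0, 0, -0.8]}, {"grip": 0.3, "xyz": [38, -221, 40], "angular": [0, 0, -0.8]}])

```text
time_s: 13.5
tcp_pos: [0.6385, 0.0772, 0.0619]
ee_rot: [[0.995, 0.098, -0.012], [0.098, -0.995, -0.003], [-0.012, 0.001, -1.0]]
wrist_force: [-1.0, -0.2, -4.2]
gripper_width: 0.48
gripper_force: 29.9
```

```bash
python3 - <<'E'
from h import *
b=BAY[2].round(4)
plan((*b,.062,5.7),(*b,.0525,5.7),(*b,.046,5.7))
E
```

```text
t 13.5 tcp [0.6385 0.0772 0.0619] yaw 5.6 q6 74.5 F [-1.  -0.2 -4.2] w 41.8
(np.float64(0.6448), np.float64(0.0789), 0.062, 5.7) -> [ 6.5 -1.  -0.2] turn -0.001 rows 1
(np.float64(0.6448), np.float64(0.0789), 0.0525, 5.7) -> [ 6.6 -1.1  9.3] turn -0.001 rows 1
(np.float64(0.6448), np.float64(0.0789), 0.046, 5.7) -> [ 6.6 -1.1 15.8] turn -0.001 rows 1
```

Call:
move_arm(series=[{"grip": 0.3, "xyz": [1.5, 0, -3], "angular": [0, 0, 0]}, {"grip": 0.3, "xyz": [1.5, 0, -3], "angular": [0, 0, 0]}, {"grip": 0.3, "xyz": [1.5, 0, -3], "angular": [0, 0, 0]}])

```text
time_s: 13.8
tcp_pos: [0.645, 0.0786, 0.0719]
ee_rot: [[0.995, 0.1, 0.002], [0.1, -0.995, 0.001], [0.002, -0.001, -1.0]]
wrist_force: [0.1, -0.1, -2.5]
gripper_width: 0.481
gripper_force: 29.9
```

Call:
move_arm(series=[{"grip": 0.3, "xyz": [0, 0, 8], "angular": [0, 0, 0]}, {"grip": 0.3, "xyz": [0, 0, 13], "angular": [0, 0, 0]}, {"grip": 0.3, "xyz": [0, 0, 16], "angular": [0, 0, 0]}, {"grip": 0.3, "xyz": [0, 0, 18], "angular": [0, 0, 0]}, {"grip": 0.3, "xyz": [0, 0, 18], "angular": [0, 0, 0]}, {"grip": 0.3, "xyz": [0, 0, 18], "angular": [0, 0, 0]}])

```text
time_s: 14.4
tcp_pos: [0.6443, 0.0785, 0.0526]
ee_rot: [[0.995, 0.1, 0.0], [0.1, -0.995, -0.0], [0.0, 0.0, -1.0]]
wrist_force: [-0.2, -0.1, -3.6]
gripper_width: 0.478
gripper_force: 29.9
```

It goes down freely, so I seat it and release.

Call:
move_arm(series=[{"grip": 0.3, "xyz": [0, 0, 4], "angular": [0, 0, 0]}, {"grip": 0.3, "xyz": [0, 0, 7], "angular": [0, 0, 0]}, {"grip": 0.3, "xyz": [0, 0, 7.5], "angular": [0, 0, 0]}, {"grip": 0.7, "xyz": [0, 0, 7], "angular": [0, 0, 0]}, {"grip": 0.7, "xyz": [0, 0, 7], "angular": [0, 0, 0]}, {"grip": 0.7, "xyz": [0, 0, 7], "angular": [0, 0, 0]}, {"grip": 0.7, "xyz": [0, 0, 7], "angular": [0, 0, 0]}, {"grip": 0.7, "xyz": [0, 0, -30], "angular": [0, 0, 0]}, {"grip": 0.7, "xyz": [0, 0, -60], "angular": [0, 0, 0]}, {"grip": 0.7, "xyz": [0, 0, -60], "angular": [0, 0, 0]}])

```text
time_s: 15.4
tcp_pos: [0.6474, 0.0792, 0.1178]
ee_rot: [[0.995, 0.101, 0.01], [0.101, -0.995, 0.002], [0.01, -0.001, -1.0]]
wrist_force: [0.6, 0.1, 0.5]
gripper_width: 0.701
gripper_force: 0.0
```

```bash
python3 - <<'E'
from h import *
e=.04*np.array([np.cos(np.radians(146.1)),np.sin(np.radians(146.1))]);p=np.array([.4725,-.2227]);q=rings([p-e,p+e]);b=q.mean(0).round(4);d=q[0]-q[1];yaw=np.degrees(np.arctan2(d[1],d[0])).round(1);print(b,yaw,np.linalg.norm(d))
plan((*b,.12,yaw))
E
```

```text
[ 0.4726 -0.2227] -33.8 0.08023746007944173
t 15.4 tcp [0.6458 0.0789 0.1153] yaw 5.8 q6 74.5 F [ 0.4  0.7 -1.2] w 61.1
(np.float64(0.4726), np.float64(-0.2227), 0.12, np.float64(-33.8)) -> [-202.5  282.7   -6.2] turn 0.69 rows 7
```

Call:
move_arm(series=[{"grip": 0.75, "xyz": [-152, 65, -6], "angular": [0, 0, 0.3]}, {"grip": 0.75, "xyz": [-152, 65, -6], "angular": [0, 0, 0.3]}, {"grip": 0.75, "xyz": [-152, 65, -6], "angular": [0, 0, 0.3]}, {"grip": 0.75, "xyz": [-202, 283, -6], "angular": [0, 0, 0.69]}, {"grip": 0.75, "xyz": [-202, 283, -6], "angular": [0, 0, 0.69]}, {"grip": 0.75, "xyz": [-202, 283, -6], "angular": [0, 0, 0.69]}, {"grip": 0.75, "xyz": [-202, 283, -6], "angular": [0, 0, 0.69]}, {"grip": 0.75, "xyz": [-202, 283, -6], "angular": [0, 0, 0.69]}, {"grip": 0.75, "xyz": [-202, 283, -6], "angular": [0, 0, 0.69]}, {"grip": 0.75, "xyz": [-202, 283, -6], "angular": [0, 0, 0.69]}])

```text
time_s: 16.45
tcp_pos: [0.4705, -0.2239, 0.1175]
ee_rot: [[0.83, -0.558, -0.002], [-0.558, -0.83, 0.001], [-0.002, 0.001, -1.0]]
wrist_force: [1.0, 0.0, -0.6]
gripper_width: 0.754
gripper_force: 0.0
```

```bash
python3 - <<'E'
from h import *
plan((.4726,-.2227,.034,-33.8))
T0=np.radians(5.7);d=.04*np.array([np.cos(T0),np.sin(T0)])
for k in(1,2):
    q=rings([BAY[k]+d,BAY[k]-d],.052);print(k,q.mean(0)-BAY[k],np.linalg.norm(q[0]-q[1]))
E
```

```text
t 16.4 tcp [ 0.4705 -0.2239  0.1175] yaw -33.9 q6 63.7 F [ 1.   0.  -0.6] w 65.6
(0.4726, -0.2227, 0.034, -33.8) -> [ 1.2 -2.2 83.5] turn -0.002 rows 2
1 [ 0.00293163 -0.00099333] 0.07886704001038711
2 [-0.00312279 -0.00289778] 0.08069727380773152
```

Call:
move_arm(series=[{"grip": 0.75, "xyz": [1, -2, 45], "angular": [0, 0, 0]}, {"grip": 0.75, "xyz": [1, -2, 83], "angular": [0, 0, 0]}, {"grip": 0.75, "xyz": [1, -2, 83], "angular": [0, 0, 0]}, {"grip": 0.3, "xyz": [1, -2, 83], "angular": [0, 0, 0]}, {"grip": 0.3, "xyz": [1, -2, 83], "angular": [0, 0, 0]}, {"grip": 0.3, "xyz": [1, -2, 83], "angular": [0, 0, 0]}, {"grip": 0.3, "xyz": [1, -2, 83], "angular": [0, 0, 0]}, {"grip": 0.3, "xyz": [1, -2, 83], "angular": [0, 0, 0]}, {"grip": 0.3, "xyz": [1, -2, 40], "angular": [0, 0, 0]}, {"grip": 0.3, "xyz": [1, -2, 0], "angular": [0, 0, 0]}])

```text
time_s: 17.55
tcp_pos: [0.472, -0.222, 0.1184]
ee_rot: [[0.831, -0.557, -0.004], [-0.557, -0.831, 0.001], [-0.004, 0.002, -1.0]]
wrist_force: [2.0, 0.1, -3.9]
gripper_width: 0.479
gripper_force: 30.0
```

```bash
python3 - <<'E'
from h import *
b=BAY[3].round(4)
plan((.47,.0,.12,-20),(.5,.12,.12,5.7),(*b,.11,5.7))
E
```

```text
t 17.6 tcp [ 0.472  -0.222   0.1184] yaw -33.8 q6 63.6 F [ 2.   0.1 -3.9] w 41.7
(0.47, 0.0, 0.12, -20) -> [-125.3 -183.3   -1.4] turn -0.241 rows 5
(0.5, 0.12, 0.12, 5.7) -> [-167.1 -299.7   -1.4] turn -0.69 rows 7
(np.float64(0.6368), np.float64(0.1585), 0.11, 5.7) -> [ -74.9 -407.9    8.1] turn -0.69 rows 9
```

Call:
move_arm(series=[{"grip": 0.3, "xyz": [-167, -300, 0], "angular": [0, 0, -0.69]}, {"grip": 0.3, "xyz": [-167, -300, 0], "angular": [0, 0, -0.69]}, {"grip": 0.3, "xyz": [-167, -300, 0], "angular": [0, 0, -0.69]}, {"grip": 0.3, "xyz": [-167, -300, 0], "angular": [0, 0, -0.69]}, {"grip": 0.3, "xyz": [-167, -300, 0], "angular": [0, 0, -0.69]}, {"grip": 0.3, "xyz": [-167, -300, 0], "angular": [0, 0, -0.69]}, {"grip": 0.3, "xyz": [-75, -408, 5], "angular": [0, 0, -0.69]}, {"grip": 0.3, "xyz": [-75, -408, 5], "angular": [0, 0, -0.69]}, {"grip": 0.3, "xyz": [-75, -408, 5], "angular": [0, 0, -0.69]}, {"grip": 0.3, "xyz": [-75, -408, 5], "angular": [0, 0, -0.69]}])

```text
time_s: 18.55
tcp_pos: [0.6416, 0.1612, 0.1121]
ee_rot: [[0.995, 0.101, 0.002], [0.101, -0.995, 0.001], [0.002, -0.001, -1.0]]
wrist_force: [-0.3, -0.3, -3.9]
gripper_width: 0.478
gripper_force: 30.0
```

Call:
move_arm(series=[{"grip": 0.3, "xyz": [0, 0, 20], "angular": [0, 0, 0]}, {"grip": 0.3, "xyz": [0, 0, 35], "angular": [0, 0, 0]}, {"grip": 0.3, "xyz": [0, 0, 42], "angular": [0, 0, 0]}, {"grip": 0.3, "xyz": [0, 0, 42], "angular": [0, 0, 0]}, {"grip": 0.3, "xyz": [0, 0, 42], "angular": [0, 0, 0]}])

```text
time_s: 19.05
tcp_pos: [0.6381, 0.1584, 0.072]
ee_rot: [[0.995, 0.1, 0.001], [0.1, -0.995, -0.0], [0.001, 0.0, -1.0]]
wrist_force: [-1.0, -0.4, -3.1]
gripper_width: 0.484
gripper_force: 30.0
```

```bash
python3 - <<'E'
from h import *
b=BAY[3].round(4)
plan((*b,.0525,5.7))
E
```

```text
t 19.1 tcp [0.6381 0.1584 0.072 ] yaw 5.7 q6 67.7 F [-1.  -0.4 -3.1] w 42.1
(np.float64(0.6368), np.float64(0.1585), 0.0525, 5.7) -> [-1.3 -0.3 19.5] turn 0.001 rows 1
```

Call:
move_arm(series=[{"grip": 0.3, "xyz": [-1, 0, 8], "angular": [0, 0, 0]}, {"grip": 0.3, "xyz": [-1, 0, 13], "angular": [0, 0, 0]}, {"grip": 0.3, "xyz": [-1, 0, 16], "angular": [0, 0, 0]}, {"grip": 0.3, "xyz": [-1, 0, 18], "angular": [0, 0, 0]}, {"grip": 0.3, "xyz": [-1, 0, 18], "angular": [0, 0, 0]}, {"grip": 0.3, "xyz": [-1, 0, 18], "angular": [0, 0, 0]}])

```text
time_s: 19.65
tcp_pos: [0.637, 0.1585, 0.0597]
ee_rot: [[0.995, 0.102, 0.002], [0.102, -0.995, -0.001], [0.002, 0.001, -1.0]]
wrist_force: [-11.5, 0.4, 21.5]
gripper_width: 0.481
gripper_force: 30.0
```

It is blocked at 0.0597 with 21 N, so I lift and turn it end for end.

Call:
move_arm(series=[{"grip": 0.3, "xyz": [0, 0, -40], "angular": [0, 0, 0]}, {"grip": 0.3, "xyz": [0, 0, -57], "angular": [0, 0, 0.14]}, {"grip": 0.3, "xyz": [0, 0, -57], "angular": [0, 0, 0.28]}, {"grip": 0.3, "xyz": [0, 0, -57], "angular": [0, 0, 0.43]}, {"grip": 0.3, "xyz": [0, 0, -57], "angular": [0, 0, 0.58]}, {"grip": 0.3, "xyz": [0, 0, -57], "angular": [0, 0, 0.73]}, {"grip": 0.3, "xyz": [0, 0, -57], "angular": [0, 0, 0.88]}, {"grip": 0.3, "xyz": [0, 0, -57], "angular": [0, 0, 1.03]}, {"grip": 0.3, "xyz": [0, 0, -57], "angular": [0, 0, 1.18]}, {"grip": 0.3, "xyz": [0, 0, -57], "angular": [0, 0, 1.33]}])

```text
time_s: 20.65
tcp_pos: [0.6368, 0.1584, 0.1104]
ee_rot: [[0.328, -0.945, -0.0], [-0.945, -0.328, 0.0], [-0.0, 0.0, -1.0]]
wrist_force: [-1.2, -0.2, -3.7]
gripper_width: 0.481
gripper_force: 30.0
```

Call:
move_arm(series=[{"grip": 0.3, "xyz": [0, 0, 0], "angular": [0, 0, 0.15]}, {"grip": 0.3, "xyz": [0, 0, 0], "angular": [0, 0, 0.3]}, {"grip": 0.3, "xyz": [0, 0, 0], "angular": [0, 0, 0.45]}, {"grip": 0.3, "xyz": [0, 0, 0], "angular": [0, 0, 0.6]}, {"grip": 0.3, "xyz": [0, 0, 0], "angular": [0, 0, 0.75]}, {"grip": 0.3, "xyz": [0, 0, 0], "angular": [0, 0, 0.9]}, {"grip": 0.3, "xyz": [0, 0, 0], "angular": [0, 0, 1.05]}, {"grip": 0.3, "xyz": [0, 0, 0], "angular": [0, 0, 1.2]}, {"grip": 0.3, "xyz": [0, 0, 0], "angular": [0, 0, 1.35]}, {"grip": 0.3, "xyz": [0, 0, 0], "angular": [0, 0, 1.5]}])

```text
time_s: 21.65
tcp_pos: [0.6368, 0.1584, 0.1104]
ee_rot: [[-0.919, -0.394, -0.0], [-0.394, 0.919, 0.0], [0.0, 0.0, -1.0]]
wrist_force: [0.7, -0.8, -3.0]
gripper_width: 0.48
gripper_force: 30.0
```

```bash
python3 - <<'E'
from h import *
b=BAY[3].round(4)
plan((*b,.0525,185.7))
E
```

```text
t 21.6 tcp [0.6368 0.1584 0.1104] yaw -156.8 q6 -94.8 F [ 0.7 -0.8 -3. ] w 41.8
(np.float64(0.6368), np.float64(0.1585), 0.0525, 185.7) -> [-0.   0.1 57.9] turn 0.306 rows 3
```

Call:
move_arm(series=[{"grip": 0.3, "xyz": [0, 0, 0], "angular": [0, 0, 0.15]}, {"grip": 0.3, "xyz": [0, 0, 10], "angular": [0, 0, 0.306]}, {"grip": 0.3, "xyz": [0, 0, 25], "angular": [0, 0, 0.306]}, {"grip": 0.3, "xyz": [0, 0, 40], "angular": [0, 0, 0.306]}, {"grip": 0.3, "xyz": [0, 0, 40], "angular": [0, 0, 0.306]}, {"grip": 0.3, "xyz": [0, 0, 46], "angular": [0, 0, 0.306]}, {"grip": 0.3, "xyz": [0, 0, 51], "angular": [0, 0, 0.306]}, {"grip": 0.3, "xyz": [0, 0, 55], "angular": [0, 0, 0.306]}, {"grip": 0.3, "xyz": [0, 0, 58], "angular": [0, 0, 0.306]}, {"grip": 0.3, "xyz": [0, 0, 58], "angular": [0, 0, 0.306]}])

```text
time_s: 22.65
tcp_pos: [0.6369, 0.1583, 0.0522]
ee_rot: [[-0.994, -0.106, -0.001], [-0.106, 0.994, -0.0], [0.001, -0.0, -1.0]]
wrist_force: [-0.3, 0.6, -3.8]
gripper_width: 0.481
gripper_force: 30.0
```

Free this time. I seat it, release and go up.

Call:
move_arm(series=[{"grip": 0.3, "xyz": [0, 0, 4], "angular": [0, 0, 0]}, {"grip": 0.3, "xyz": [0, 0, 7], "angular": [0, 0, 0]}, {"grip": 0.3, "xyz": [0, 0, 7.5], "angular": [0, 0, 0]}, {"grip": 0.7, "xyz": [0, 0, 6.5], "angular": [0, 0, 0]}, {"grip": 0.7, "xyz": [0, 0, 6.5], "angular": [0, 0, 0]}, {"grip": 0.7, "xyz": [0, 0, 6.5], "angular": [0, 0, 0]}, {"grip": 0.7, "xyz": [0, 0, 6.5], "angular": [0, 0, 0]}, {"grip": 0.7, "xyz": [0, 0, -30], "angular": [0, 0, 0]}, {"grip": 0.7, "xyz": [0, 0, -68], "angular": [0, 0, 0]}, {"grip": 0.7, "xyz": [0, 0, -68], "angular": [0, 0, 0]}])

```text
time_s: 23.65
tcp_pos: [0.6407, 0.1597, 0.1267]
ee_rot: [[-0.994, -0.107, 0.011], [-0.107, 0.994, 0.004], [-0.012, 0.002, -1.0]]
wrist_force: [0.9, -0.4, 0.6]
gripper_width: 0.7
gripper_force: 0.0
```

```bash
python3 - <<'E'
from h import *
q=rings([(.4685,.2367),(.4566,.3158)]);b=q.mean(0).round(4);d=q[0]-q[1];yaw=np.degrees(np.arctan2(d[1],d[0])).round(1);print(q,b,yaw,np.linalg.norm(d))
plan((*b,.115,yaw),(*b,.115,yaw+180))
E
```

```text
[[0.4689 0.2363]
 [0.4435 0.3359]] [0.4562 0.2861] -75.7 0.10278774245988669
t 23.7 tcp [0.6389 0.1592 0.1238] yaw -173.9 q6 -112.0 F [ 0.8 -0.8 -1. ] w 61.1
(np.float64(0.4562), np.float64(0.2861), 0.115, np.float64(-75.7)) -> [168.3 145.5   8. ] turn -1.714 rows 12
(np.float64(0.4562), np.float64(0.2861), 0.115, np.float64(104.3)) -> [168.3 145.5   8. ] turn 1.427 rows 10
```

Call:
move_arm(series=[{"grip": 0.75, "xyz": [50, 30, 0], "angular": [0, 0, -0.15]}, {"grip": 0.75, "xyz": [80, 60, 0], "angular": [0, 0, -0.3]}, {"grip": 0.75, "xyz": [110, 90, 0], "angular": [0, 0, -0.45]}, {"grip": 0.75, "xyz": [140, 120, 0], "angular": [0, 0, -0.6]}, {"grip": 0.75, "xyz": [161, 136, 0], "angular": [0, 0, -0.75]}, {"grip": 0.75, "xyz": [161, 136, 0], "angular": [0, 0, -0.9]}, {"grip": 0.75, "xyz": [161, 136, 0], "angular": [0, 0, -1.05]}, {"grip": 0.75, "xyz": [161, 136, 0], "angular": [0, 0, -1.2]}, {"grip": 0.75, "xyz": [161, 136, 0], "angular": [0, 0, -1.35]}, {"grip": 0.75, "xyz": [161, 136, 0], "angular": [0, 0, -1.5]}])

```text
time_s: 24.7
tcp_pos: [0.462, 0.2762, 0.1194]
ee_rot: [[0.041, -0.999, -0.002], [-0.999, -0.041, -0.001], [0.001, 0.002, -1.0]]
wrist_force: [0.5, -0.5, -0.4]
gripper_width: 0.749
gripper_force: 0.0
```

```bash
python3 - <<'E'
from h import *
plan((.4626,.2762,.034,-81.1))
c=r.capture('top');s=r.capture('side')
a=rectify(c,.052,.4,.8,-.1,.46,700);b=rectify(s,.04,.4,.8,-.1,.46,700)
cv2.imwrite('pics/s3.png',np.vstack([a,b])[:,:,::-1])
T0=np.radians(5.7);d=.04*np.array([np.cos(T0),np.sin(T0)])
for k in(1,2,3):
    q=rings([BAY[k]+d,BAY[k]-d],.052);print(k,q.mean(0)-BAY[k],np.linalg.norm(q[0]-q[1]))
E
```

```text
t 24.7 tcp [0.462  0.2762 0.1194] yaw -87.6 q6 -45.8 F [ 0.5 -0.5 -0.4] w 65.2
(0.4626, 0.2762, 0.034, -81.1) -> [-0.1 -0.7 85.4] turn -0.114 rows 2
1 [ 0.01478163 -0.00259333] 0.07948861553706917
2 [-0.00327279 -0.00284778] 0.08080872477647441
3 [ 4.62278999e-03 -2.22279845e-06] 0.0810570786544889
```

View pics/s3.png

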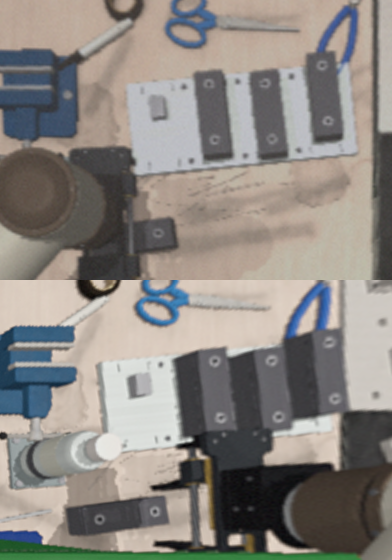

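The bay-1 shoe was knocked about 12 mm in +x (top panel, rings near (322,60)/(327,135)), and I'll fix it later. A is still in place, so I grasp it.

Call:
move_arm(series=[{"grip": 0.75, "xyz": [0, 0, 40], "angular": [0, 0, -0.114]}, {"grip": 0.75, "xyz": [0, 0, 85], "angular": [0, 0, -0.114]}, {"grip": 0.75, "xyz": [0, 0, 85], "angular": [0, 0, -0.114]}, {"grip": 0.3, "xyz": [0, 0, 85], "angular": [0, 0, -0.114]}, {"grip": 0.3, "xyz": [0, 0, 85], "angular": [0, 0, -0.114]}, {"grip": 0.3, "xyz": [0, 0, 85], "angular": [0, 0, -0.114]}, {"grip": 0.3, "xyz": [0, 0, 85], "angular": [0, 0, -0.114]}, {"grip": 0.3, "xyz": [0, 0, 85], "angular": [0, 0, -0.114]}, {"grip": 0.3, "xyz": [0, 0, 40], "angular": [0, 0, -0.114]}, {"grip": 0.3, "xyz": [0, 0, 0], "angular": [0, 0, -0.114]}])

```text
time_s: 25.95
tcp_pos: [0.4616, 0.2758, 0.1206]
ee_rot: [[0.148, -0.989, -0.003], [-0.989, -0.148, -0.003], [0.002, 0.003, -1.0]]
wrist_force: [1.4, 2.4, -4.0]
gripper_width: 0.481
gripper_force: 30.0
```

```bash
python3 - <<'E'
from h import *
b=BAY[4].round(4)
plan((*b,.11,5.7),(*b,.11,185.7))
E
```

```text
t 25.9 tcp [0.4616 0.2758 0.1206] yaw -81.5 q6 -39.6 F [ 1.4  2.4 -4. ] w 41.8
(np.float64(0.6289), np.float64(0.2381), 0.11, 5.7) -> [  62.  -159.9   10.2] turn -1.522 rows 11
(np.float64(0.6289), np.float64(0.2381), 0.11, 185.7) -> [  62.  -159.9   10.2] turn 1.62 rows 11
```

Call:
move_arm(series=[{"grip": 0.3, "xyz": [10, -40, 4], "angular": [0, 0, -0.15]}, {"grip": 0.3, "xyz": [25, -70, 8], "angular": [0, 0, -0.3]}, {"grip": 0.3, "xyz": [35, -100, 8], "angular": [0, 0, -0.45]}, {"grip": 0.3, "xyz": [48, -130, 8], "angular": [0, 0, -0.6]}, {"grip": 0.3, "xyz": [62, -160, 8], "angular": [0, 0, -0.75]}, {"grip": 0.3, "xyz": [62, -160, 8], "angular": [0, 0, -0.9]}, {"grip": 0.3, "xyz": [62, -160, 8], "angular": [0, 0, -1.05]}, {"grip": 0.3, "xyz": [62, -160, 8], "angular": [0, 0, -1.2]}, {"grip": 0.3, "xyz": [62, -160, 8], "angular": [0, 0, -1.35]}, {"grip": 0.3, "xyz": [62, -160, 8], "angular": [0, 0, -1.5]}])

```text
time_s: 26.95
tcp_pos: [0.6291, 0.2386, 0.1115]
ee_rot: [[0.997, 0.083, -0.002], [0.083, -0.997, -0.001], [-0.003, 0.0, -1.0]]
wrist_force: [0.5, -0.1, -2.7]
gripper_width: 0.478
gripper_force: 30.0
```

```bash
python3 - <<'E'
from h import *
b=BAY[4].round(4)
plan((*b,.072,5.7),(*b,.0525,5.7))
E
```

```text
t 26.9 tcp [0.6291 0.2386 0.1115] yaw 4.8 q6 60.3 F [ 0.5 -0.1 -2.7] w 41.6
(np.float64(0.6289), np.float64(0.2381), 0.072, 5.7) -> [-0.1  0.5 39.5] turn -0.016 rows 1
(np.float64(0.6289), np.float64(0.2381), 0.0525, 5.7) -> [-0.1  0.5 59. ] turn -0.016 rows 2
```

Call:
move_arm(series=[{"grip": 0.3, "xyz": [0, 0, 20], "angular": [0, 0, -0.016]}, {"grip": 0.3, "xyz": [0, 0, 39], "angular": [0, 0, -0.016]}, {"grip": 0.3, "xyz": [0, 0, 39], "angular": [0, 0, -0.016]}, {"grip": 0.3, "xyz": [0, 0, 39], "angular": [0, 0, -0.016]}, {"grip": 0.3, "xyz": [0, 0, 47], "angular": [0, 0, -0.016]}, {"grip": 0.3, "xyz": [0, 0, 52], "angular": [0, 0, -0.016]}, {"grip": 0.3, "xyz": [0, 0, 55], "angular": [0, 0, -0.016]}, {"grip": 0.3, "xyz": [0, 0, 57], "angular": [0, 0, -0.016]}, {"grip": 0.3, "xyz": [0, 0, 57], "angular": [0, 0, -0.016]}, {"grip": 0.3, "xyz": [0, 0, 57], "angular": [0, 0, -0.016]}])

```text
time_s: 27.95
tcp_pos: [0.6302, 0.2392, 0.0557]
ee_rot: [[0.996, 0.094, 0.0], [0.094, -0.996, 0.0], [0.0, -0.0, -1.0]]
wrist_force: [-0.3, 0.3, -3.8]
gripper_width: 0.482
gripper_force: 30.0
```

Call:
move_arm(series=[{"grip": 0.3, "xyz": [0, 0, 3], "angular": [0, 0, 0]}, {"grip": 0.3, "xyz": [0, 0, 6], "angular": [0, 0, 0]}, {"grip": 0.3, "xyz": [0, 0, 6], "angular": [0, 0, 0]}])

```text
time_s: 28.25
tcp_pos: [0.6302, 0.2392, 0.0496]
ee_rot: [[0.996, 0.094, 0.0], [0.094, -0.996, 0.0], [0.0, -0.0, -1.0]]
wrist_force: [0.2, 0.3, -2.0]
gripper_width: 0.476
gripper_force: 30.0
```

Call:
move_arm(series=[{"grip": 0.3, "xyz": [0, 0, 2], "angular": [0, 0, 0]}, {"grip": 0.3, "xyz": [0, 0, 4.5], "angular": [0, 0, 0]}, {"grip": 0.7, "xyz": [0, 0, 4], "angular": [0, 0, 0]}, {"grip": 0.7, "xyz": [0, 0, 4], "angular": [0, 0, 0]}, {"grip": 0.7, "xyz": [0, 0, 4], "angular": [0, 0, 0]}, {"grip": 0.7, "xyz": [0, 0, 4], "angular": [0, 0, 0]}, {"grip": 0.7, "xyz": [0, 0, -30], "angular": [0, 0, 0]}, {"grip": 0.7, "xyz": [0, 0, -70], "angular": [0, 0, 0]}, {"grip": 0.7, "xyz": [0, 0, -70], "angular": [0, 0, 0]}, {"grip": 0.7, "xyz": [0, 0, -70], "angular": [0, 0, 0]}])

```text
time_s: 29.25
tcp_pos: [0.6305, 0.2395, 0.1207]
ee_rot: [[0.996, 0.094, 0.002], [0.094, -0.996, 0.002], [0.002, -0.001, -1.0]]
wrist_force: [0.1, 0.7, -0.6]
gripper_width: 0.697
gripper_force: 0.0
```

```bash
python3 - <<'E'
from h import *
T0=np.radians(5.7);d=.04*np.array([np.cos(T0),np.sin(T0)])
for k in(1,2):
    q=rings([BAY[k]+d+(.014 if k==1 else 0)*d/.04,BAY[k]-d+(.014 if k==1 else 0)*d/.04],.052);e=q[0]-q[1];print(k,q.tolist(),q.mean(0),q.mean(0)-BAY[k],np.linalg.norm(e),np.degrees(np.arctan2(e[1],e[0])))
plan((.47,.1,.13,5.7),(.655,-.001,.12,5.7))
s=r.capture('side');cv2.imwrite('pics/s4.png',cv2.resize(s['img'][190:330,230:350],None,fx=4,fy=4)[:,:,::-1])
E
```

```text
1 [[0.707, 0.0011], [0.6279, -0.0079]] [ 0.66745 -0.0034 ] [ 0.01473163 -0.00269333] 0.07961036364695236 6.491199831651556
2 [[0.6817, 0.0809], [0.6014, 0.0707]] [0.64155 0.0758 ] [-0.00322279 -0.00309778] 0.08094522839550203 7.239151216882677
t 29.4 tcp [0.6293 0.2387 0.1183] yaw 5.4 q6 60.9 F [ 0.2  0.2 -0.3] w 61.0
(0.47, 0.1, 0.13, 5.7) -> [-171.6  123.2  -11.3] turn -0.006 rows 5
(0.655, -0.001, 0.12, 5.7) -> [  3.2 241.1  -1.6] turn -0.006 rows 5
```

View pics/s4.png

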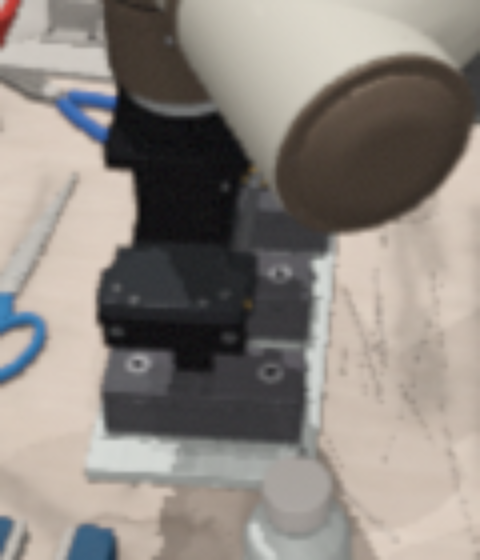

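Call:
move_arm(series=[{"grip": 0.7, "xyz": [14, 245, 0], "angular": [0, 0, -0.019]}, {"grip": 0.7, "xyz": [14, 245, 0], "angular": [0, 0, -0.019]}, {"grip": 0.7, "xyz": [14, 245, 0], "angular": [0, 0, -0.019]}, {"grip": 0.7, "xyz": [14, 245, 0], "angular": [0, 0, -0.019]}, {"grip": 0.7, "xyz": [14, 245, 0], "angular": [0, 0, -0.019]}, {"grip": 0.7, "xyz": [14, 245, 0], "angular": [0, 0, -0.019]}, {"grip": 0.7, "xyz": [14, 245, 0], "angular": [0, 0, -0.019]}, {"grip": 0.7, "xyz": [14, 245, 20], "angular": [0, 0, -0.019]}, {"grip": 0.7, "xyz": [14, 245, 20], "angular": [0, 0, -0.019]}])

```text
time_s: 30.3
tcp_pos: [0.6648, -0.0024, 0.0962]
ee_rot: [[0.993, 0.114, -0.007], [0.114, -0.994, -0.0], [-0.007, -0.0, -1.0]]
wrist_force: [-1.1, -0.3, 0.0]
gripper_width: 0.7
gripper_force: 0.0
```

```bash
python3 - <<'E'
from h import *
plan((.6675,-.0034,.046,6.5),(.654,-.002,.046,6))
T0=np.radians(5.7);d=.04*np.array([np.cos(T0),np.sin(T0)])
for k in(2,3,4):
    q=rings([BAY[k]+d,BAY[k]-d],.052);e=q[0]-q[1];print(k,q.mean(0)-BAY[k],np.linalg.norm(e),np.degrees(np.arctan2(e[1],e[0])))
E
```

```text
t 30.3 tcp [ 0.6648 -0.0024  0.0962] yaw 6.5 q6 82.9 F [-1.1 -0.3  0. ] w 60.9
(0.6675, -0.0034, 0.046, 6.5) -> [ 2.9  1.3 50.2] turn 0.001 rows 2
(0.654, -0.002, 0.046, 6) -> [-10.3  -1.6  50.3] turn 0.009 rows 2h.py:31: RuntimeWarning: invalid value encountered in scalar divide
  a,b=(m*xx).sum()/m.sum(),(m*yy).sum()/m.sum();U,V=u+a,v+b;u,v=int(round(U)),int(round(V))
Traceback (most recent call last):
  File "h.py", line 31, in rings
    a,b=(m*xx).sum()/m.sum(),(m*yy).sum()/m.sum();U,V=u+a,v+b;u,v=int(round(U)),int(round(V))
                                                                      ~~~~~^^^
ValueError: cannot convert float NaN to integer
```

Call:
move_arm(series=[{"grip": 0.7, "xyz": [0, 0, 25], "angular": [0, 0, 0]}, {"grip": 0.7, "xyz": [0, 0, 51], "angular": [0, 0, 0]}, {"grip": 0.7, "xyz": [0, 0, 51], "angular": [0, 0, 0]}, {"grip": 0.3, "xyz": [0, 0, 51], "angular": [0, 0, 0]}, {"grip": 0.3, "xyz": [0, 0, 51], "angular": [0, 0, 0]}, {"grip": 0.3, "xyz": [0, 0, 51], "angular": [0, 0, 0]}, {"grip": 0.3, "xyz": [0, 0, 51], "angular": [0, 0, 0]}, {"grip": 0.3, "xyz": [0, 0, 51], "angular": [0, 0, 0]}, {"grip": 0.3, "xyz": [0, 0, 51], "angular": [0, 0, 0]}, {"grip": 0.3, "xyz": [0, 0, 49], "angular": [0, 0, 0]}])

```text
time_s: 31.35
tcp_pos: [0.667, -0.0034, 0.0506]
ee_rot: [[0.994, 0.113, 0.0], [0.113, -0.994, 0.0], [0.0, -0.0, -1.0]]
wrist_force: [-0.9, 0.2, -3.1]
gripper_width: 0.481
gripper_force: 30.0
```

Call:
move_arm(series=[{"grip": 0.3, "xyz": [-1, 0, -1], "angular": [0, 0, 0]}, {"grip": 0.3, "xyz": [-6, -1, -1], "angular": [0, 0, 0.005]}, {"grip": 0.3, "xyz": [-13, -1.5, -1], "angular": [0, 0, 0.01]}, {"grip": 0.3, "xyz": [-13, -1.5, -1], "angular": [0, 0, 0.01]}])

```text
time_s: 31.75
tcp_pos: [0.652, -0.0038, 0.0508]
ee_rot: [[0.995, 0.103, -0.003], [0.103, -0.995, -0.0], [-0.003, -0.0, -1.0]]
wrist_force: [0.2, -0.3, -2.2]
gripper_width: 0.485
gripper_force: 30.0
```

Call:
move_arm(series=[{"grip": 0.3, "xyz": [0, 0, 2], "angular": [0, 0, 0]}, {"grip": 0.3, "xyz": [0, 0, 4], "angular": [0, 0, 0]}, {"grip": 0.3, "xyz": [0, 0, 4.5], "angular": [0, 0, 0]}, {"grip": 0.7, "xyz": [0, 0, 4], "angular": [0, 0, 0]}, {"grip": 0.7, "xyz": [0, 0, 4], "angular": [0, 0, 0]}, {"grip": 0.7, "xyz": [0, 0, 4], "angular": [0, 0, 0]}, {"grip": 0.7, "xyz": [0, 0, 4], "angular": [0, 0, 0]}, {"grip": 0.7, "xyz": [0, 0, -40], "angular": [0, 0, 0]}, {"grip": 0.7, "xyz": [0, 0, -75], "angular": [0, 0, 0]}, {"grip": 0.7, "xyz": [0, 0, -75], "angular": [0, 0, 0]}])

```text
time_s: 32.75
tcp_pos: [0.6577, -0.0031, 0.1326]
ee_rot: [[0.994, 0.104, 0.012], [0.104, -0.995, 0.001], [0.012, 0.0, -1.0]]
wrist_force: [1.4, -0.5, 0.5]
gripper_width: 0.696
gripper_force: 0.0
```

```bash
python3 - <<'E'
from h import *
plan((.545,.385,.22,5.7),(.545,.385,.185,5.7))
E
```

```text
t 32.8 tcp [ 0.6577 -0.0031  0.1326] yaw 6.0 q6 82.1 F [ 1.4 -0.5  0.5] w 60.5
(0.545, 0.385, 0.22, 5.7) -> [ -70.6 -397.7  -88.4] turn 0.005 rows 9
(0.545, 0.385, 0.185, 5.7) -> [ -71.  -397.7  -53.4] turn 0.005 rows 9
```

Call:
move_arm(series=[{"grip": 0.1, "xyz": [0, 0, -50], "angular": [0, 0, 0]}, {"grip": 0, "xyz": [-67, -397, -85], "angular": [0, 0, 0]}, {"grip": 0, "xyz": [-67, -397, -85], "angular": [0, 0, 0]}, {"grip": 0, "xyz": [-67, -397, -85], "angular": [0, 0, 0]}, {"grip": 0, "xyz": [-67, -397, -85], "angular": [0, 0, 0]}, {"grip": 0, "xyz": [-67, -397, -85], "angular": [0, 0, 0]}, {"grip": 0, "xyz": [-67, -397, -85], "angular": [0, 0, 0]}, {"grip": 0, "xyz": [-67, -397, -85], "angular": [0, 0, 0]}, {"grip": 0, "xyz": [-67, -397, -85], "angular": [0, 0, 0]}, {"grip": 0, "xyz": [-67, -397, -85], "angular": [0, 0, 0]}])

```text
time_s: 33.75
tcp_pos: [0.5448, 0.3899, 0.2109]
ee_rot: [[0.994, 0.109, 0.001], [0.109, -0.994, 0.001], [0.001, -0.001, -1.0]]
wrist_force: [-0.0, -0.1, -0.9]
gripper_width: 0.008
gripper_force: 0.0
```

Call:
move_arm(series=[{"grip": 0, "xyz": [0, 0, 0], "angular": [0, 0, 0]}, {"grip": 0, "xyz": [0, 0, 0], "angular": [0, 0, 0]}])

```text
time_s: 33.95
tcp_pos: [0.5464, 0.3836, 0.2107]
ee_rot: [[0.995, 0.102, -0.001], [0.102, -0.995, -0.001], [-0.001, 0.001, -1.0]]
wrist_force: [0.7, -0.1, -0.3]
gripper_width: 0.008
gripper_force: 0.0
```

```bash
python3 - <<'E'
from h import *
plan((.545,.385,.177,5.7),(.545,.385,.169,5.7))
c=r.capture('top');s=r.capture('side')
cv2.imwrite('pics/s5.png',np.hstack([cv2.resize(c['img'][150:260,150:370],None,fx=2,fy=2),cv2.resize(s['img'][210:350,230:370],(280,220))])[:,:,::-1])
T0=np.radians(5.7);d=.04*np.array([np.cos(T0),np.sin(T0)])
for k in(1,2,3,4):
  try:
    q=rings([BAY[k]+d,BAY[k]-d],.052);e=q[0]-q[1];print(k,q.mean(0)-BAY[k],np.linalg.norm(e),np.degrees(np.arctan2(e[1],e[0])))
  except ValueError: print(k,'hidden')
E
```

```text
t 34.0 tcp [0.5464 0.3836 0.2107] yaw 5.9 q6 47.0 F [ 0.7 -0.1 -0.3] w 0.7
(0.545, 0.385, 0.177, 5.7) -> [-1.2 -1.5 33.7] turn 0.003 rows 1
(0.545, 0.385, 0.169, 5.7) -> [-1.2 -1.5 41.7] turn 0.003 rows 1
1 [ 0.00018163 -0.00439333] 0.07980200498734355 5.753457802454983
2 [-0.00317279 -0.00299778] 0.08057394119689065 6.842773412630942
3 [ 4.67278999e-03 -5.22227984e-05] 0.08094819330905416 5.316184659002981
4 [0.00291837 0.00044333] 0.079067629280256 4.715499045181228
```

View pics/s5.png

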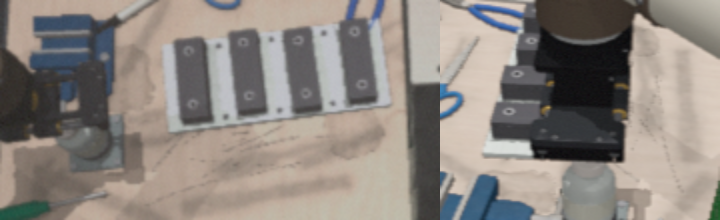

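All four shoes lie in their bays within 5 mm. I press the cap.

Call:
move_arm(series=[{"grip": 0, "xyz": [-1, -1, 25], "angular": [0, 0, 0]}, {"grip": 0, "xyz": [-1, -1, 33], "angular": [0, 0, 0]}, {"grip": 0, "xyz": [-1, -1, 37], "angular": [0, 0, 0]}, {"grip": 0, "xyz": [-1, -1, 40], "angular": [0, 0, 0]}, {"grip": 0, "xyz": [-1, -1, 42], "angular": [0, 0, 0]}, {"grip": 0, "xyz": [-1, -1, 43], "angular": [0, 0, 0]}, {"grip": 0, "xyz": [-1, -1, 43], "angular": [0, 0, 0]}, {"grip": 0, "xyz": [-1, -1, 43], "angular": [0, 0, 0]}])

```text
time_s: 35.05
tcp_pos: [0.545, 0.3846, 0.1706]
ee_rot: [[0.995, 0.103, -0.0], [0.103, -0.995, -0.001], [-0.0, 0.001, -1.0]]
wrist_force: [-4.2, -3.4, 6.5]
gripper_width: 0.002
gripper_force: 3.4
```

Call:
move_arm(series=[{"grip": 0, "xyz": [0, 0, 2], "angular": [0, 0, 0]}, {"grip": 0, "xyz": [0, 0, 4], "angular": [0, 0, 0]}, {"grip": 0, "xyz": [0, 0, 5], "angular": [0, 0, 0]}, {"grip": 0, "xyz": [0, 0, 5], "angular": [0, 0, 0]}, {"grip": 0, "xyz": [0, 0, 5], "angular": [0, 0, 0]}, {"grip": 0, "xyz": [0, 0, 5], "angular": [0, 0, 0]}])

```text
time_s: 35.65
tcp_pos: [0.5452, 0.3847, 0.1693]
ee_rot: [[0.995, 0.104, 0.002], [0.104, -0.995, -0.001], [0.002, 0.001, -1.0]]
wrist_force: [-8.5, -3.9, 18.2]
gripper_width: 0.006
gripper_force: 9.2
```

Call:
move_arm(series=[{"grip": 0, "xyz": [0, 0, -30], "angular": [0, 0, 0]}, {"grip": 0, "xyz": [0, 0, -50], "angular": [0, 0, 0]}, {"grip": 0.7, "xyz": [67, 399, -50], "angular": [0, 0, 0]}, {"grip": 0.7, "xyz": [67, 399, -50], "angular": [0, 0, 0]}, {"grip": 0.7, "xyz": [67, 399, -50], "angular": [0, 0, 0]}, {"grip": 0.7, "xyz": [67, 399, -50], "angular": [0, 0, 0]}, {"grip": 0.7, "xyz": [67, 399, -50], "angular": [0, 0, 0]}, {"grip": 0.7, "xyz": [67, 399, -50], "angular": [0, 0, 0]}, {"grip": 0.7, "xyz": [67, 399, -50], "angular": [0, 0, 0]}, {"grip": 0.7, "xyz": [67, 399, -50], "angular": [0, 0, 0]}])

```text
time_s: 36.65
tcp_pos: [0.6528, -0.0022, 0.2145]
ee_rot: [[0.995, 0.103, 0.003], [0.103, -0.995, 0.0], [0.003, 0.0, -1.0]]
wrist_force: [0.8, -0.1, -0.3]
gripper_width: 0.636
gripper_force: 0.0
```

Call:
move_arm(series=[{"grip": 0.7, "xyz": [67, 0, 80], "angular": [0, 0, 0]}])

```text
time_s: 36.75
tcp_pos: [0.6873, -0.0028, 0.183]
ee_rot: [[0.995, 0.097, 0.015], [0.097, -0.995, 0.0], [0.015, 0.001, -1.0]]
wrist_force: [0.5, 1.7, 1.2]
gripper_width: 0.679
gripper_force: 0.0
```

```bash
python3 - <<'E'
from h import *
plan((.6529,-.005,.047,5.7))
E
```

```text
t 36.8 tcp [ 0.6873 -0.0028  0.183 ] yaw 5.6 q6 82.2 F [0.5 1.7 1.2] w 59.1
(0.6529, -0.005, 0.047, 5.7) -> [-36.5  -1.3 135.5] turn -0.002 rows 3
```

That second call carried a stray 67 mm x shift, so the tool went about 34 mm too far back. It touched nothing, and I correct it now.

Call:
move_arm(series=[{"grip": 0.7, "xyz": [-34, 1, 0], "angular": [0, 0, 0]}, {"grip": 0.7, "xyz": [-34, 1, 50], "angular": [0, 0, 0]}, {"grip": 0.7, "xyz": [-34, 1, 95], "angular": [0, 0, 0]}, {"grip": 0.7, "xyz": [-34, 1, 95], "angular": [0, 0, 0]}, {"grip": 0.7, "xyz": [-34, 1, 95], "angular": [0, 0, 0]}, {"grip": 0.7, "xyz": [-34, 1, 95], "angular": [0, 0, 0]}])

```text
time_s: 37.35
tcp_pos: [0.6525, -0.001, 0.0839]
ee_rot: [[0.995, 0.104, 0.007], [0.104, -0.995, 0.001], [0.007, 0.0, -1.0]]
wrist_force: [-1.1, 0.1, 0.1]
gripper_width: 0.699
gripper_force: 0.0
```

```bash
python3 - <<'E'
from h import *
plan((.6529,-.005,.047,5.7))
E
```

```text
t 37.4 tcp [ 0.6525 -0.001   0.0839] yaw 6.0 q6 81.8 F [-1.1  0.1  0.1] w 60.8
(0.6529, -0.005, 0.047, 5.7) -> [-0.3  4.1 36.9] turn 0.005 rows 1
```

Call:
move_arm(series=[{"grip": 0.7, "xyz": [0, 3, 20], "angular": [0, 0, 0]}, {"grip": 0.7, "xyz": [0, 3, 36], "angular": [0, 0, 0]}, {"grip": 0.7, "xyz": [0, 3, 36], "angular": [0, 0, 0]}, {"grip": 0.3, "xyz": [0, 3, 36], "angular": [0, 0, 0]}, {"grip": 0.3, "xyz": [0, 3, 36], "angular": [0, 0, 0]}, {"grip": 0.3, "xyz": [0, 3, 36], "angular": [0, 0, 0]}, {"grip": 0.3, "xyz": [0, 3, 36], "angular": [0, 0, 0]}, {"grip": 0.3, "xyz": [0, 3, 36], "angular": [0, 0, 0]}, {"grip": 0.3, "xyz": [0, 3, 0], "angular": [0, 0, 0]}, {"grip": 0.3, "xyz": [0, 3, -30], "angular": [0, 0, 0]}])

```text
time_s: 38.35
tcp_pos: [0.6492, -0.0045, 0.1094]
ee_rot: [[0.995, 0.103, -0.004], [0.103, -0.995, -0.001], [-0.004, 0.0, -1.0]]
wrist_force: [0.8, 0.5, -1.8]
gripper_width: 0.475
gripper_force: 30.0
```

```bash
python3 - <<'E'
from h import *
plan((.47,-.04,.11,0),(.455,-.40,.11,0))
E
```

```text
t 38.4 tcp [ 0.6492 -0.0045  0.1094] yaw 5.9 q6 82.1 F [ 0.8  0.5 -1.8] w 41.3
(0.47, -0.04, 0.11, 0) -> [-1.819e+02  1.690e+01  1.000e-01] turn 0.103 rows 4
(0.455, -0.4, 0.11, 0) -> [-233.9  373.4    0.4] turn 0.103 rows 9
```

Call:
move_arm(series=[{"grip": 0.3, "xyz": [-182, 17, 0], "angular": [0, 0, 0.103]}, {"grip": 0.3, "xyz": [-182, 17, 0], "angular": [0, 0, 0.103]}, {"grip": 0.3, "xyz": [-182, 17, 0], "angular": [0, 0, 0.103]}, {"grip": 0.3, "xyz": [-234, 373, 0], "angular": [0, 0, 0.103]}, {"grip": 0.3, "xyz": [-234, 373, 0], "angular": [0, 0, 0.103]}, {"grip": 0.3, "xyz": [-234, 373, 0], "angular": [0, 0, 0.103]}, {"grip": 0.3, "xyz": [-234, 373, 0], "angular": [0, 0, 0.103]}, {"grip": 0.3, "xyz": [-234, 373, 0], "angular": [0, 0, 0.103]}, {"grip": 0.3, "xyz": [-234, 373, 0], "angular": [0, 0, 0.103]}, {"grip": 0.3, "xyz": [-234, 373, 0], "angular": [0, 0, 0.103]}])

```text
time_s: 39.35
tcp_pos: [0.4571, -0.3823, 0.1092]
ee_rot: [[1.0, -0.0, -0.002], [-0.0, -1.0, 0.001], [-0.002, -0.001, -1.0]]
wrist_force: [2.0, 0.6, -3.1]
gripper_width: 0.479
gripper_force: 30.0
```

```bash
python3 - <<'E'
from h import *
plan((.455,-.40,.034,0))
E
```

```text
t 39.4 tcp [ 0.4571 -0.3823  0.1092] yaw -0.0 q6 114.4 F [ 2.   0.6 -3.1] w 41.7
(0.455, -0.4, 0.034, 0) -> [-2.  17.8 75.2] turn -0.0 rows 2
```

Call:
move_arm(series=[{"grip": 0.3, "xyz": [-1, 14, 30], "angular": [0, 0, 0]}, {"grip": 0.3, "xyz": [-1, 14, 60], "angular": [0, 0, 0]}, {"grip": 0.3, "xyz": [-1, 14, 68], "angular": [0, 0, 0]}, {"grip": 0.3, "xyz": [-1, 14, 72], "angular": [0, 0, 0]}, {"grip": 0.3, "xyz": [-1, 14, 74.5], "angular": [0, 0, 0]}, {"grip": 0.7, "xyz": [-1, 14, 74], "angular": [0, 0, 0]}, {"grip": 0.7, "xyz": [-1, 14, 74], "angular": [0, 0, 0]}, {"grip": 0.7, "xyz": [-1, 14, 74], "angular": [0, 0, 0]}, {"grip": 0.7, "xyz": [-1, 14, 40], "angular": [0, 0, 0]}, {"grip": 0.7, "xyz": [-1, 14, 0], "angular": [0, 0, 0]}])

```text
time_s: 40.35
tcp_pos: [0.4567, -0.3941, 0.1103]
ee_rot: [[1.0, 0.001, -0.003], [0.001, -1.0, 0.001], [-0.003, -0.001, -1.0]]
wrist_force: [0.7, 0.5, 0.4]
gripper_width: 0.695
gripper_force: 0.0
```

```bash
python3 - <<'E'
from h import *
b=BAY[2]+[-.003,-.003]
plan((.48,-.02,.11,5.7),(*b.round(4),.11,6.8))
E
```

```text
t 40.4 tcp [ 0.4567 -0.3941  0.1103] yaw 0.0 q6 115.5 F [0.7 0.5 0.4] w 60.5
(0.48, -0.02, 0.11, 5.7) -> [  23.5 -374.1    0.7] turn -0.099 rows 8
(np.float64(0.6418), np.float64(0.0759), 0.11, 6.8) -> [ 1.854e+02 -4.699e+02  4.000e-01] turn -0.118 rows 11
```

Call:
move_arm(series=[{"grip": 0.7, "xyz": [23.5, -374, 0], "angular": [0, 0, -0.099]}, {"grip": 0.7, "xyz": [23.5, -374, 0], "angular": [0, 0, -0.099]}, {"grip": 0.7, "xyz": [23.5, -374, 0], "angular": [0, 0, -0.099]}, {"grip": 0.7, "xyz": [23.5, -374, 0], "angular": [0, 0, -0.099]}, {"grip": 0.7, "xyz": [23.5, -374, 0], "angular": [0, 0, -0.099]}, {"grip": 0.7, "xyz": [23.5, -374, 0], "angular": [0, 0, -0.099]}, {"grip": 0.7, "xyz": [23.5, -374, 0], "angular": [0, 0, -0.099]}, {"grip": 0.7, "xyz": [23.5, -374, 0], "angular": [0, 0, -0.099]}, {"grip": 0.7, "xyz": [23.5, -374, 0], "angular": [0, 0, -0.099]}, {"grip": 0.7, "xyz": [23.5, -374, 0], "angular": [0, 0, -0.099]}])

```text
time_s: 41.35
tcp_pos: [0.4811, -0.0201, 0.1109]
ee_rot: [[0.995, 0.101, 0.001], [0.101, -0.995, 0.0], [0.001, -0.0, -1.0]]
wrist_force: [-0.7, 0.1, 0.1]
gripper_width: 0.701
gripper_force: 0.0
```

Call:
move_arm(series=[{"grip": 0.7, "xyz": [170.5, -79.5, 0], "angular": [0, 0, -0.019]}, {"grip": 0.7, "xyz": [170.5, -79.5, 0], "angular": [0, 0, -0.019]}, {"grip": 0.7, "xyz": [170.5, -79.5, 0], "angular": [0, 0, -0.019]}, {"grip": 0.7, "xyz": [170.5, -79.5, 0], "angular": [0, 0, -0.019]}, {"grip": 0.7, "xyz": [170.5, -79.5, 0], "angular": [0, 0, -0.019]}, {"grip": 0.7, "xyz": [170.5, -79.5, 0], "angular": [0, 0, -0.019]}, {"grip": 0.7, "xyz": [170.5, -79.5, 0], "angular": [0, 0, -0.019]}, {"grip": 0.7, "xyz": [170.5, -79.5, 0], "angular": [0, 0, -0.019]}])

```text
time_s: 42.15
tcp_pos: [0.6417, 0.074, 0.1106]
ee_rot: [[0.993, 0.117, -0.0], [0.117, -0.993, -0.0], [-0.0, 0.0, -1.0]]
wrist_force: [0.4, -0.7, -0.0]
gripper_width: 0.7
gripper_force: 0.0
```

```bash
python3 - <<'E'
from h import *
plan((.6418,.0759,.047,6.8))
q=rings([(.497,-.394),(.417,-.394)]);e=q[0]-q[1];print(q,np.linalg.norm(e),np.degrees(np.arctan2(e[1],e[0])))
E
```

```text
t 42.1 tcp [0.6417 0.074  0.1106] yaw 6.7 q6 75.8 F [ 0.4 -0.7 -0. ] w 60.9
(0.6418, 0.0759, 0.047, 6.8) -> [ 0.3 -1.9 63.6] turn -0.002 rows 2
[[ 0.5    -0.3955]
 [ 0.4196 -0.3963]] 0.08040398000099251 0.570088444998863
```

Call:
move_arm(series=[{"grip": 0.7, "xyz": [0, -1.5, 32], "angular": [0, 0, 0]}, {"grip": 0.7, "xyz": [0, -1.5, 63.5], "angular": [0, 0, 0]}, {"grip": 0.7, "xyz": [0, -1.5, 63.5], "angular": [0, 0, 0]}, {"grip": 0.3, "xyz": [0, -1.5, 63.5], "angular": [0, 0, 0]}, {"grip": 0.3, "xyz": [0, -1.5, 63.5], "angular": [0, 0, 0]}, {"grip": 0.3, "xyz": [0, -1.5, 63.5], "angular": [0, 0, 0]}, {"grip": 0.3, "xyz": [0, -1.5, 63.5], "angular": [0, 0, 0]}, {"grip": 0.3, "xyz": [0, -1.5, 63.5], "angular": [0, 0, 0]}, {"grip": 0.3, "xyz": [0, -1.5, 30], "angular": [0, 0, 0]}, {"grip": 0.3, "xyz": [0, -1.5, 0], "angular": [0, 0, 0]}])

```text
time_s: 43.2
tcp_pos: [0.641, 0.0763, 0.1093]
ee_rot: [[0.993, 0.117, -0.004], [0.117, -0.993, -0.001], [-0.005, 0.001, -1.0]]
wrist_force: [0.7, 0.4, -3.3]
gripper_width: 0.484
gripper_force: 30.0
```

Call:
move_arm(series=[{"grip": 0.3, "xyz": [-172, 75, 0], "angular": [0, 0, 0.117]}, {"grip": 0.3, "xyz": [-172, 75, 0], "angular": [0, 0, 0.117]}, {"grip": 0.3, "xyz": [-172, 75, 0], "angular": [0, 0, 0.117]}, {"grip": 0.3, "xyz": [-172, 75, 0], "angular": [0, 0, 0.117]}, {"grip": 0.3, "xyz": [-172, 75, 0], "angular": [0, 0, 0.117]}, {"grip": 0.3, "xyz": [-172, 75, 0], "angular": [0, 0, 0.117]}])

```text
time_s: 43.8
tcp_pos: [0.4797, -0.0186, 0.1103]
ee_rot: [[1.0, 0.0, -0.0], [0.0, -1.0, -0.0], [-0.0, 0.0, -1.0]]
wrist_force: [1.1, 0.2, -2.7]
gripper_width: 0.48
gripper_force: 30.0
```

Call:
move_arm(series=[{"grip": 0.3, "xyz": [-22, 290, 0], "angular": [0, 0, 0]}, {"grip": 0.3, "xyz": [-22, 290, 0], "angular": [0, 0, 0]}, {"grip": 0.3, "xyz": [-22, 290, 0], "angular": [0, 0, 0]}, {"grip": 0.3, "xyz": [-22, 290, 0], "angular": [0, 0, 0]}, {"grip": 0.3, "xyz": [-22, 290, 0], "angular": [0, 0, 0]}, {"grip": 0.3, "xyz": [-22, 290, 0], "angular": [0, 0, 0]}, {"grip": 0.3, "xyz": [-22, 290, 0], "angular": [0, 0, 0]}, {"grip": 0.3, "xyz": [-22, 290, 0], "angular": [0, 0, 0]}])

```text
time_s: 44.6
tcp_pos: [0.4592, -0.309, 0.1093]
ee_rot: [[1.0, -0.001, -0.001], [-0.001, -1.0, 0.001], [-0.001, -0.001, -1.0]]
wrist_force: [-1.2, -0.3, -5.1]
gripper_width: 0.478
gripper_force: 30.0
```

```bash
python3 - <<'E'
from h import *
plan((.458,-.31,.0355,0))
E
```

```text
t 44.6 tcp [ 0.4592 -0.309   0.1093] yaw -0.1 q6 107.1 F [-1.2 -0.3 -5.1] w 41.6
(0.458, -0.31, 0.0355, 0) -> [-1.1  1.1 73.8] turn -0.001 rows 2
```

Call:
move_arm(series=[{"grip": 0.3, "xyz": [0, 0, 30], "angular": [0, 0, 0]}, {"grip": 0.3, "xyz": [0, 0, 60], "angular": [0, 0, 0]}, {"grip": 0.3, "xyz": [0, 0, 70], "angular": [0, 0, 0]}, {"grip": 0.3, "xyz": [0, 0, 73], "angular": [0, 0, 0]}, {"grip": 0.3, "xyz": [0, 0, 75], "angular": [0, 0, 0]}, {"grip": 0.7, "xyz": [0, 0, 74.5], "angular": [0, 0, 0]}, {"grip": 0.7, "xyz": [0, 0, 74.5], "angular": [0, 0, 0]}, {"grip": 0.7, "xyz": [0, 0, 74.5], "angular": [0, 0, 0]}, {"grip": 0.7, "xyz": [0, 0, 40], "angular": [0, 0, 0]}, {"grip": 0.7, "xyz": [0, 0, 0], "angular": [0, 0, 0]}])

```text
time_s: 45.6
tcp_pos: [0.4582, -0.3079, 0.1101]
ee_rot: [[1.0, 0.001, -0.003], [0.001, -1.0, 0.001], [-0.003, -0.001, -1.0]]
wrist_force: [1.2, -0.9, -0.5]
gripper_width: 0.692
gripper_force: 0.0
```

Call:
move_arm(series=[{"grip": 0.7, "xyz": [22, -310, 0], "angular": [0, 0, -0.0925]}, {"grip": 0.7, "xyz": [22, -310, 0], "angular": [0, 0, -0.0925]}, {"grip": 0.7, "xyz": [22, -310, 0], "angular": [0, 0, -0.0925]}, {"grip": 0.7, "xyz": [22, -310, 0], "angular": [0, 0, -0.0925]}, {"grip": 0.7, "xyz": [22, -310, 0], "angular": [0, 0, -0.0925]}, {"grip": 0.7, "xyz": [22, -310, 0], "angular": [0, 0, -0.0925]}, {"grip": 0.7, "xyz": [22, -310, 0], "angular": [0, 0, -0.0925]}, {"grip": 0.7, "xyz": [22, -310, 0], "angular": [0, 0, -0.0925]}, {"grip": 0.7, "xyz": [22, -310, 0], "angular": [0, 0, -0.0925]}])

```text
time_s: 46.5
tcp_pos: [0.4805, 0.0016, 0.1104]
ee_rot: [[0.996, 0.093, 0.0], [0.093, -0.996, 0.0], [0.0, -0.0, -1.0]]
wrist_force: [-0.2, -0.9, 0.4]
gripper_width: 0.701
gripper_force: 0.0
```

Call:
move_arm(series=[{"grip": 0.7, "xyz": [175, -143, 0], "angular": [0, 0, 0]}, {"grip": 0.7, "xyz": [175, -143, 0], "angular": [0, 0, 0]}, {"grip": 0.7, "xyz": [175, -143, 0], "angular": [0, 0, 0]}, {"grip": 0.7, "xyz": [175, -143, 0], "angular": [0, 0, 0]}, {"grip": 0.7, "xyz": [175, -143, 0], "angular": [0, 0, 0]}, {"grip": 0.7, "xyz": [175, -143, 0], "angular": [0, 0, 0]}, {"grip": 0.7, "xyz": [175, -143, 0], "angular": [0, 0, 0]}, {"grip": 0.7, "xyz": [175, -143, 0], "angular": [0, 0, 0]}])

```text
time_s: 47.3
tcp_pos: [0.6406, 0.1586, 0.11]
ee_rot: [[0.996, 0.091, -0.001], [0.091, -0.996, -0.001], [-0.001, 0.0, -1.0]]
wrist_force: [0.6, -0.6, -0.4]
gripper_width: 0.696
gripper_force: 0.0
```

```bash
python3 - <<'E'
from h import *
plan((.6415,.1585,.047,5.3))
q=rings([(.498,-.31),(.418,-.31)]);e=q[0]-q[1];print(q,np.linalg.norm(e),np.degrees(np.arctan2(e[1],e[0])))
E
```

```text
t 47.3 tcp [0.6406 0.1586 0.11  ] yaw 5.2 q6 67.3 F [ 0.6 -0.6 -0.4] w 60.5
(0.6415, 0.1585, 0.047, 5.3) -> [ 0.9  0.2 63. ] turn -0.001 rows 2
[[ 0.4966 -0.3087]
 [ 0.4161 -0.3087]] 0.08049999999999996 0.0
```

Call:
move_arm(series=[{"grip": 0.7, "xyz": [0, 0, 32], "angular": [0, 0, 0]}, {"grip": 0.7, "xyz": [0, 0, 63], "angular": [0, 0, 0]}, {"grip": 0.7, "xyz": [0, 0, 63], "angular": [0, 0, 0]}, {"grip": 0.3, "xyz": [0, 0, 63], "angular": [0, 0, 0]}, {"grip": 0.3, "xyz": [0, 0, 63], "angular": [0, 0, 0]}, {"grip": 0.3, "xyz": [0, 0, 63], "angular": [0, 0, 0]}, {"grip": 0.3, "xyz": [0, 0, 63], "angular": [0, 0, 0]}, {"grip": 0.3, "xyz": [0, 0, 63], "angular": [0, 0, 0]}, {"grip": 0.3, "xyz": [0, 0, 30], "angular": [0, 0, 0]}, {"grip": 0.3, "xyz": [0, 0, 0], "angular": [0, 0, 0]}])

```text
time_s: 48.35
tcp_pos: [0.6401, 0.1606, 0.1094]
ee_rot: [[0.996, 0.093, -0.004], [0.093, -0.996, -0.001], [-0.004, 0.0, -1.0]]
wrist_force: [1.0, 1.0, -2.6]
gripper_width: 0.474
gripper_force: 30.0
```

Call:
move_arm(series=[{"grip": 0.3, "xyz": [-175, 143, 0], "angular": [0, 0, 0.091]}, {"grip": 0.3, "xyz": [-175, 143, 0], "angular": [0, 0, 0.091]}, {"grip": 0.3, "xyz": [-175, 143, 0], "angular": [0, 0, 0.091]}, {"grip": 0.3, "xyz": [-175, 143, 0], "angular": [0, 0, 0.091]}, {"grip": 0.3, "xyz": [-175, 143, 0], "angular": [0, 0, 0.091]}, {"grip": 0.3, "xyz": [-175, 143, 0], "angular": [0, 0, 0.091]}, {"grip": 0.3, "xyz": [-175, 143, 0], "angular": [0, 0, 0.091]}])

```text
time_s: 49.05
tcp_pos: [0.4804, 0.0019, 0.1104]
ee_rot: [[1.0, 0.002, 0.001], [0.002, -1.0, 0.001], [0.001, -0.001, -1.0]]
wrist_force: [0.2, 0.3, -2.9]
gripper_width: 0.48
gripper_force: 30.0
```

Call:
move_arm(series=[{"grip": 0.3, "xyz": [-22, 220, 0], "angular": [0, 0, 0]}, {"grip": 0.3, "xyz": [-22, 220, 0], "angular": [0, 0, 0]}, {"grip": 0.3, "xyz": [-22, 220, 0], "angular": [0, 0, 0]}, {"grip": 0.3, "xyz": [-22, 220, 0], "angular": [0, 0, 0]}, {"grip": 0.3, "xyz": [-22, 220, 0], "angular": [0, 0, 0]}, {"grip": 0.3, "xyz": [-22, 220, 0], "angular": [0, 0, 0]}, {"grip": 0.3, "xyz": [-22, 220, 0], "angular": [0, 0, 0]}])

```text
time_s: 49.75
tcp_pos: [0.4598, -0.2179, 0.1098]
ee_rot: [[1.0, 0.002, -0.0], [0.002, -1.0, 0.0], [-0.0, -0.0, -1.0]]
wrist_force: [-0.6, 0.6, -3.4]
gripper_width: 0.48
gripper_force: 30.0
```

```bash
python3 - <<'E'
from h import *
plan((.458,-.22,.0355,0))
E
```

```text
t 49.8 tcp [ 0.4598 -0.2179  0.1098] yaw 0.1 q6 97.2 F [-0.6  0.6 -3.4] w 41.7
(0.458, -0.22, 0.0355, 0) -> [-1.8  2.1 74.3] turn 0.002 rows 2
```

Call:
move_arm(series=[{"grip": 0.3, "xyz": [0, 0, 30], "angular": [0, 0, 0]}, {"grip": 0.3, "xyz": [0, 0, 60], "angular": [0, 0, 0]}, {"grip": 0.3, "xyz": [0, 0, 70], "angular": [0, 0, 0]}, {"grip": 0.3, "xyz": [0, 0, 73], "angular": [0, 0, 0]}, {"grip": 0.3, "xyz": [0, 0, 75], "angular": [0, 0, 0]}, {"grip": 0.7, "xyz": [0, 0, 74.5], "angular": [0, 0, 0]}, {"grip": 0.7, "xyz": [0, 0, 74.5], "angular": [0, 0, 0]}, {"grip": 0.7, "xyz": [0, 0, 74.5], "angular": [0, 0, 0]}, {"grip": 0.7, "xyz": [0, 0, 40], "angular": [0, 0, 0]}, {"grip": 0.7, "xyz": [0, 0, 0], "angular": [0, 0, 0]}])

```text
time_s: 50.75
tcp_pos: [0.4584, -0.2177, 0.1099]
ee_rot: [[1.0, 0.003, -0.004], [0.003, -1.0, 0.0], [-0.004, -0.0, -1.0]]
wrist_force: [1.3, 1.0, 0.4]
gripper_width: 0.69
gripper_force: 0.0
```

Call:
move_arm(series=[{"grip": 0.7, "xyz": [21, -298, 0], "angular": [0, 0, -0.082]}, {"grip": 0.7, "xyz": [21, -298, 0], "angular": [0, 0, -0.082]}, {"grip": 0.7, "xyz": [21, -298, 0], "angular": [0, 0, -0.082]}, {"grip": 0.7, "xyz": [21, -298, 0], "angular": [0, 0, -0.082]}, {"grip": 0.7, "xyz": [21, -298, 0], "angular": [0, 0, -0.082]}, {"grip": 0.7, "xyz": [21, -298, 0], "angular": [0, 0, -0.082]}, {"grip": 0.7, "xyz": [21, -298, 0], "angular": [0, 0, -0.082]}, {"grip": 0.7, "xyz": [21, -298, 0], "angular": [0, 0, -0.082]}, {"grip": 0.7, "xyz": [21, -298, 0], "angular": [0, 0, -0.082]}])

```text
time_s: 51.65
tcp_pos: [0.4791, 0.0796, 0.1102]
ee_rot: [[0.996, 0.084, -0.0], [0.084, -0.996, -0.0], [-0.0, 0.0, -1.0]]
wrist_force: [-0.3, -0.3, -0.2]
gripper_width: 0.696
gripper_force: 0.0
```

Call:
move_arm(series=[{"grip": 0.7, "xyz": [164, -145.5, 0], "angular": [0, 0, 0]}, {"grip": 0.7, "xyz": [164, -145.5, 0], "angular": [0, 0, 0]}, {"grip": 0.7, "xyz": [164, -145.5, 0], "angular": [0, 0, 0]}, {"grip": 0.7, "xyz": [164, -145.5, 0], "angular": [0, 0, 0]}, {"grip": 0.7, "xyz": [164, -145.5, 0], "angular": [0, 0, 0]}, {"grip": 0.7, "xyz": [164, -145.5, 0], "angular": [0, 0, 0]}, {"grip": 0.7, "xyz": [164, -145.5, 0], "angular": [0, 0, 0]}, {"grip": 0.7, "xyz": [164, -145.5, 0], "angular": [0, 0, 0]}])

```text
time_s: 52.45
tcp_pos: [0.6297, 0.2369, 0.1101]
ee_rot: [[0.997, 0.083, -0.001], [0.083, -0.997, -0.001], [-0.001, 0.001, -1.0]]
wrist_force: [0.5, -1.2, -0.7]
gripper_width: 0.701
gripper_force: 0.0
```

```bash
python3 - <<'E'
from h import *
plan((.6318,.2385,.047,4.7))
q=rings([(.498,-.22),(.418,-.22)]);e=q[0]-q[1];print(q,np.linalg.norm(e),np.degrees(np.arctan2(e[1],e[0])))
E
```

```text
t 52.5 tcp [0.6297 0.2369 0.1101] yaw 4.7 q6 60.4 F [ 0.5 -1.2 -0.7] w 61.0
(0.6318, 0.2385, 0.047, 4.7) -> [ 2.3 -1.4 63.1] turn 0.001 rows 2
[[ 0.4954 -0.218 ]
 [ 0.4164 -0.2179]] 0.0790000632911139 -0.07252626444467056
```

Call:
move_arm(series=[{"grip": 0.7, "xyz": [1, -1, 32], "angular": [0, 0, 0]}, {"grip": 0.7, "xyz": [1, -1, 63], "angular": [0, 0, 0]}, {"grip": 0.7, "xyz": [1, -1, 63], "angular": [0, 0, 0]}, {"grip": 0.3, "xyz": [1, -1, 63], "angular": [0, 0, 0]}, {"grip": 0.3, "xyz": [1, -1, 63], "angular": [0, 0, 0]}, {"grip": 0.3, "xyz": [1, -1, 63], "angular": [0, 0, 0]}, {"grip": 0.3, "xyz": [1, -1, 63], "angular": [0, 0, 0]}, {"grip": 0.3, "xyz": [1, -1, 63], "angular": [0, 0, 0]}, {"grip": 0.3, "xyz": [1, -1, 30], "angular": [0, 0, 0]}, {"grip": 0.3, "xyz": [1, -1, 0], "angular": [0, 0, 0]}])

```text
time_s: 53.5
tcp_pos: [0.6301, 0.2396, 0.1092]
ee_rot: [[0.996, 0.084, -0.004], [0.084, -0.996, -0.001], [-0.004, 0.001, -1.0]]
wrist_force: [0.2, 0.7, -3.0]
gripper_width: 0.479
gripper_force: 30.0
```

Call:
move_arm(series=[{"grip": 0.3, "xyz": [-165, 146, 0], "angular": [0, 0, 0.083]}, {"grip": 0.3, "xyz": [-165, 146, 0], "angular": [0, 0, 0.083]}, {"grip": 0.3, "xyz": [-165, 146, 0], "angular": [0, 0, 0.083]}, {"grip": 0.3, "xyz": [-165, 146, 0], "angular": [0, 0, 0.083]}, {"grip": 0.3, "xyz": [-165, 146, 0], "angular": [0, 0, 0.083]}, {"grip": 0.3, "xyz": [-165, 146, 0], "angular": [0, 0, 0.083]}, {"grip": 0.3, "xyz": [-165, 146, 0], "angular": [0, 0, 0.083]}])

```text
time_s: 54.2
tcp_pos: [0.4795, 0.0806, 0.1105]
ee_rot: [[1.0, 0.001, 0.001], [0.001, -1.0, 0.001], [0.001, -0.001, -1.0]]
wrist_force: [-0.7, 1.1, -2.3]
gripper_width: 0.479
gripper_force: 30.0
```

Call:
move_arm(series=[{"grip": 0.3, "xyz": [-22, 211, 0], "angular": [0, 0, 0]}, {"grip": 0.3, "xyz": [-22, 211, 0], "angular": [0, 0, 0]}, {"grip": 0.3, "xyz": [-22, 211, 0], "angular": [0, 0, 0]}, {"grip": 0.3, "xyz": [-22, 211, 0], "angular": [0, 0, 0]}, {"grip": 0.3, "xyz": [-22, 211, 0], "angular": [0, 0, 0]}, {"grip": 0.3, "xyz": [-22, 211, 0], "angular": [0, 0, 0]}, {"grip": 0.3, "xyz": [-22, 211, 0], "angular": [0, 0, 0]}])

```text
time_s: 54.9
tcp_pos: [0.4586, -0.13, 0.11]
ee_rot: [[1.0, 0.002, 0.001], [0.002, -1.0, 0.0], [0.001, -0.0, -1.0]]
wrist_force: [1.3, 0.2, -2.8]
gripper_width: 0.482
gripper_force: 30.0
```

```bash
python3 - <<'E'
from h import *
plan((.458,-.13,.0355,0))
E
```

```text
t 54.9 tcp [ 0.4586 -0.13    0.11  ] yaw 0.1 q6 86.4 F [ 1.3  0.2 -2.8] w 42.0
(0.458, -0.13, 0.0355, 0) -> [-0.6  0.  74.5] turn 0.002 rows 2
```

Place the last one, then withdraw up and to the left, clear of the view.

Call:
move_arm(series=[{"grip": 0.3, "xyz": [0, 0, 30], "angular": [0, 0, 0]}, {"grip": 0.3, "xyz": [0, 0, 60], "angular": [0, 0, 0]}, {"grip": 0.3, "xyz": [0, 0, 70], "angular": [0, 0, 0]}, {"grip": 0.3, "xyz": [0, 0, 73], "angular": [0, 0, 0]}, {"grip": 0.3, "xyz": [0, 0, 75], "angular": [0, 0, 0]}, {"grip": 0.7, "xyz": [0, 0, 74.5], "angular": [0, 0, 0]}, {"grip": 0.7, "xyz": [0, 0, 74.5], "angular": [0, 0, 0]}, {"grip": 0.7, "xyz": [0, 0, 74.5], "angular": [0, 0, 0]}, {"grip": 0.7, "xyz": [0, 0, 40], "angular": [0, 0, 0]}, {"grip": 0.7, "xyz": [0, 0, 0], "angular": [0, 0, 0]}])

```text
time_s: 55.9
tcp_pos: [0.4569, -0.1304, 0.1101]
ee_rot: [[1.0, 0.002, -0.004], [0.002, -1.0, -0.0], [-0.004, 0.0, -1.0]]
wrist_force: [1.2, -1.1, 0.7]
gripper_width: 0.695
gripper_force: 0.0
```

Call:
move_arm(series=[{"grip": 0.7, "xyz": [0, -250, -60], "angular": [0, 0, 0]}, {"grip": 0.7, "xyz": [0, -250, -60], "angular": [0, 0, 0]}, {"grip": 0.7, "xyz": [0, -250, -60], "angular": [0, 0, 0]}, {"grip": 0.7, "xyz": [0, -250, -60], "angular": [0, 0, 0]}, {"grip": 0.7, "xyz": [0, -250, -60], "angular": [0, 0, 0]}, {"grip": 0.7, "xyz": [0, -250, -60], "angular": [0, 0, 0]}, {"grip": 0.7, "xyz": [0, -250, -60], "angular": [0, 0, 0]}, {"grip": 0.7, "xyz": [0, -250, -60], "angular": [0, 0, 0]}])

```text
time_s: 56.7
tcp_pos: [0.4567, 0.1189, 0.1698]
ee_rot: [[1.0, 0.001, -0.001], [0.001, -1.0, -0.001], [-0.001, 0.001, -1.0]]
wrist_force: [-0.1, -0.0, 0.3]
gripper_width: 0.701
gripper_force: 0.0
```

```bash
python3 - <<'E'
from h import *
plan()
for y in(-.13,-.218,-.309,-.396):
    q=rings([(.497,y),(.417,y)]);e=q[0]-q[1];print(q.mean(0),np.linalg.norm(e),np.degrees(np.arctan2(e[1],e[0])))
c=r.capture('top');cv2.imwrite('pics/fin.png',rectify(c,.04,.35,.8,-.5,.46,800)[:,:,::-1])
E
```

```text
t 56.7 tcp [0.4567 0.1189 0.1698] yaw 0.1 q6 55.7 F [-0.1 -0.   0.3] w 61.0
[ 0.45525 -0.1306 ] 0.08130393594408573 0.5637779124308245
[ 0.4559  -0.21795] 0.0790000632911139 -0.07252626444467056
[ 0.4564  -0.30865] 0.08040006218903065 -0.07126337060664659
[ 0.45975 -0.3958 ] 0.080106241954045 0.7152659560881586
```

View pics/fin.png

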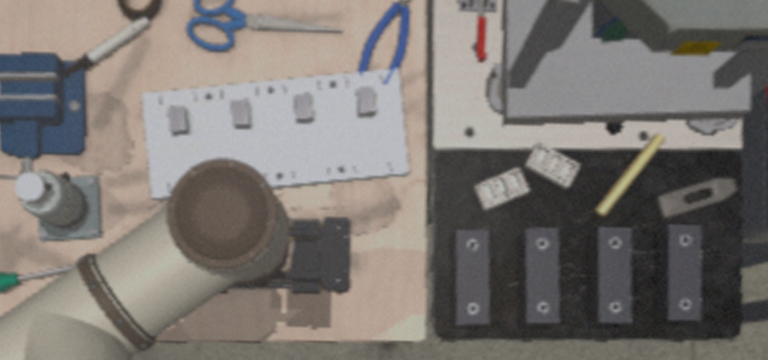

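The four shoes lie flat on the mat at columns 472, 542, 615 and 685. The bystanders have not moved, the cap is up and the arm is clear.

```bash
python3 -c "
from station import r
print(r.finish_job())"
```

```text
the job is handed in; nothing more can be done
None
```

All four shoes were loaded flat in the bays, the can's cap was pressed fully down and came up again, the shoes now lie flat on the mat with the bystanders undisturbed, and the job is handed in; the hand-in returned no verdict.

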